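# Set the address unit to 358 and stack it on the base unit

## Robot

A 7-joint arm with a two-finger parallel gripper is mounted at the origin on a cart in front of the work surface, level with it; the furniture and walls round the work are solid. World frame = base frame: x ahead of the robot, y to its left, z up, the work surface at z = 0. Lengths are in m, angles in rad, forces in N, time in s.
With the tool pointing down it reaches from about 0.35 to 0.775 m from the base axis. Payload 3.1 kg.
Tool frame: the origin (TCP) lies on the centre line of the jaws, within the pads' length; the fingertips stand 11 mm ahead of it and the grasp point (between the pads) lies 8 mm behind it; z points along the fingers, y is the direction in which the jaws open and shut (so a half turn about z gives the same grasp; the last joint's range is limited). The gripper opens to 85 mm and grips with 20 to 120 N. Pads are 22 mm wide; open, the fingers measure 114 mm over their backs; the gripper's body (76 mm by 85 mm) begins 54 mm behind the grasp point. The pads swing forward as they close: fully open they stand 13 mm farther back than shut.
Start: joints at [-1.324, 0.311, 0.014, 1.512, -0.004, 1.319, -0.027], TCP at [0.157, 0.527, 0.205] pointing down, gripper open.
Joint ranges: [-2.7, 2.7], [-0.3, 1.91], [-1.27, 1.3], [0.12, 2.57], [-1.44, 4.58], [0.2, 2.03], [-3.05, 3.05]. Speed limits (rad/s): [2.79, 2.79, 3.14, 3.14, 3.14, 3.14, 3.14].

## Interface

Orientations are given as a unit quaternion [x, y, z, w].
In Python, from rig import arm gives the robot as it stands. The module is installed in compiled form; this text tells all that it offers.
- The arm moves only by the tool servo_tool, never from a script. Its argument "targets" is a list of rows, each a list of 2 entries, a list of its own where there are three numbers: the shift along the tool's x, y, z in m, then the turn, a rotation vector about the tool's x, y, z in rad. In form: [[[tx, ty, tz], [wx, wy, wz]], ...]. A call has 1 to 8 rows; each row is the pose to reach, as a shift and turn from the pose commanded when the call began, along the tool's axes at that moment; what a row does not reach only later rows make up. A row lasts 1/12 s, in which the tool goes at most 41.7 mm and 7.16 degrees, less where a joint would pass 70% of its speed; a pose out of reach is approached as far as the arm can. A call with a gripper value outside its range is refused whole. "gripper" is the finger opening in m, from 0 to 0.0854, set as the call begins (left out, the last holds). The fingers move at their own pace and stop on an object; the grip force is fixed at half the most. Time passes only in rows, so rows that repeat a pose let the fingers close. It gives the time, the measured TCP pose, the force and the opening at its end, in the units of the state.
- arm.sense(): the state, without advancing time (a new reading comes with each control period).
- arm.snapshot(name): name is "scene" or "side" or "wrist"; returns (picture, depth): 420x560x3 uint8, red, green, blue; 420x560 float32, m along the optical axis (not along the pixel's ray), 0 where there is no reading.
- arm.camera_model(name): a dict with "fx", "fy", "cx", "cy" (pixels), "world_to_cam" (4x4, takes a point from world to camera coordinates). Camera axes: x right, y down, z forward; pixel columns grow to the right and rows downward; lengths in m; the calibration is good to about 2 mm. A picture is of the moment at which its call begins: read the wrist's pose just before it. camera_model takes no time and is no camera call; for the wrist camera it gives the pose at the moment of the call.
- arm.job_done(): hands the job in, once; it reports no verdict.
The state is a dict: "time_s": time; "joints": joint angles; "joint_velocities": joint speeds; "effort": joint torques, N m; "eef_pos": TCP position; "tool_rot": TCP orientation; "contact_force": force on the tool from outside, world axes, zero at the start; "torque": the same for the moment, N m; "gripper_width": finger opening in m.
Only numpy, scipy, OpenCV 4.12 (cv2) and the standard library are available. Lean on these libraries where they do the work, as an engineer would, in place of code of your own. Each camera call takes 0.05 s, during which the arm holds its last target.

## Task

The address unit lies on its back with its three code wheels facing up. With it lying so, set the wheels to read 3-5-8 from left to right (seen with the handle at the top), then stand it upright on its foot on the bench - the bar handle is there to tip it up by - and let go. Take it again from above and stack it on the base unit, front the same way as the base's, so that the recesses in its foot drop fully over the lugs on the lid; leave the other things where they are.

Things in the scene. Friction and masses are not known exactly. Their poses are not given: they have to be found in the camera images.
- unit_centre (a point): centre of the address unit's housing, a loose light-grey case with a dark front, about 0.85 kg: 100 mm tall (along x), 132 wide (y), 52 deep (z). x points from its foot to its top, y to its left seen from the front, z out of the front. It starts lying on its back: z up, x roughly away from the robot. Upright, it can be gripped across its depth behind the handle: the 30 mm below its top edge are flat, front and back
- unit_foot (a point): middle of the address unit's foot, the 52 x 132 mm end face on which it stands, 50 mm from unit_centre; axes as unit_centre. It has two square recesses 10 mm deep on its centre line: 30 mm square at y = +40 mm, 24 mm square at y = -40 mm
- handle_bar (a point): middle of the address unit's fixed aluminium bow handle: a round bar 10 mm thick along y, 78 mm free between its posts, axis 34 mm in front of the front face (29 mm clear behind it), 38 mm from unit_centre towards the top; axes as unit_centre. It can turn between the fingers. It is far in front of the centre of mass: a unit lifted by it does not hang upright
- wheel_left_axis (a point): point on the axis of the left (y = +36 mm) wheel, half-way along its 10 mm width, 6 mm below the front face; axes as unit_centre. The ribs stand 21 mm, the rim between them 17 mm out of the face here; 26 mm free beside the wheel
- wheel_mid_axis (a point): point on the axis of the middle (y = 0) wheel, half-way along its 10 mm width, 6 mm below the front face; axes as unit_centre. The ribs stand 21 mm, the rim between them 17 mm out of the face here; 26 mm free beside the wheel
- wheel_right_axis (a point): point on the axis of the right (y = -36 mm) wheel, half-way along its 10 mm width, 6 mm below the front face; axes as unit_centre. The ribs stand 21 mm, the rim between them 17 mm out of the face here; 26 mm free beside the wheel
- wheel_left (a joint): left code wheel, ten ribs, 10 mm wide, 54 mm across the ribs. 0 rad shows digit 0 at the index lines, each digit adds 0.628 rad (no turning past 0 or 9); it grows as the rim standing out of the front moves towards the unit's top (handle end). It clicks home at each digit (1 to 2 N at the rim to leave it), snapping to the nearest when let go. Pinched by its flanks it turns with the tilting fingers. Starts at 1 or 2; to be set to 3 (1.885 rad)
- wheel_mid (a joint): middle code wheel, ten ribs, 10 mm wide, 54 mm across the ribs. 0 rad shows digit 0 at the index lines, each digit adds 0.628 rad (no turning past 0 or 9); it grows as the rim standing out of the front moves towards the unit's top (handle end). It clicks home at each digit (1 to 2 N at the rim to leave it), snapping to the nearest when let go. Pinched by its flanks it turns with the tilting fingers. Starts at 6 or 7; to be set to 5 (3.142 rad)
- wheel_right (a joint): right code wheel, ten ribs, 10 mm wide, 54 mm across the ribs. 0 rad shows digit 0 at the index lines, each digit adds 0.628 rad (no turning past 0 or 9); it grows as the rim standing out of the front moves towards the unit's top (handle end). It clicks home at each digit (1 to 2 N at the rim to leave it), snapping to the nearest when let go. Pinched by its flanks it turns with the tilting fingers. Starts at 6 or 7; to be set to 8 (5.027 rad)
- address_unit: the same address unit; this origin is the centre of its back face, axes as unit_centre
- base_seat (a point): middle of the base unit's lid, top face, 56 mm above the bench; x to the base's back, y to its left seen from the front, z up. Fixed grey case, 112 mm deep, 156 wide, front roughly to the robot. Two black lugs on the lid, 8.5 mm high, tapered: 26 mm across at y = +40 mm, 20 at y = -40 mm (about 2 mm play in the recesses). The seated unit's unit_foot lies on this point, its z looking to -x here
- ipa_bottle: bystander: white bottle with a blue cap, 62 mm across, 128 mm tall; origin under its centre
- driver_red: bystander: small screwdriver with a red handle, 148 mm long, 12 mm thick, lying; origin under its centre

How it is judged:
On the way, in this order (a step that is already met when the one before it is completed fails the run):
1. the wheels read 3-5-8 while the unit still lies on its back (value of joint wheel_left between 1.735 and 2.035 rad and value of joint wheel_mid between 2.9916 and 3.2916 rad and value of joint wheel_right between 4.8766 and 5.1766 rad and angle between unit_foot's own z axis and vertical below 0.1 rad and height (world z) of unit_centre below 0.035 m), for 0.2 s.
2. the unit stands upright on its foot on the bench and has been let go (angle between unit_foot's own x axis and vertical below 0.06 rad and contact force between the fingers and address_unit below 0.3 N and linear speed of address_unit below 0.02 m/s and angular speed of address_unit below 0.1 rad/s and height (world z) of unit_foot below 0.004 m), for 0.2 s.
At the end, for the whole second after the job is handed in: The address unit stands upright and at rest, foot flat on the base's lid (within 3 mm) and centred on it (within 4 mm), both lugs in its recesses, front the same way as the base's (within 0.1 rad); the wheels read 3-5-8 (each within 0.15 rad); the gripper has let go (value of joint wheel_left between 1.735 and 2.035 rad and value of joint wheel_mid between 2.9916 and 3.2916 rad and value of joint wheel_right between 4.8766 and 5.1766 rad and angle between unit_foot's own x axis and vertical below 0.06 rad and linear speed of address_unit below 0.02 m/s and angular speed of address_unit below 0.1 rad/s and contact force between the fingers and address_unit below 0.3 N and x of unit_foot in the frame of base_seat between -0.004 and 0.004 m and y of unit_foot in the frame of base_seat between -0.004 and 0.004 m and z of unit_foot in the frame of base_seat between -0.003 and 0.003 m and angle between the y axis of unit_foot and the y axis of base_seat, either way round below 0.1 rad and x of handle_bar in the frame of base_seat below -0.03 m); the robot touches nothing.
It fails at once if one of the other things (bottle, driver) is pushed more than 30 mm (distance of any of ipa_bottle, driver_red from where it was at the start of the episode above 0.03 m).
It also fails if it takes over 72 s, if anything falls off the work surface, if the arm or the gripper's body presses on something with over 40 N, if the wrist force passes 120 N, or if a joint passes its speed limit or range.

## Working session

There is one attempt and no reset: what is moved stays moved. The work goes in short steps, Python scripts to look and compute and a tool call to move; the robot and the scene stay as the last step left them, time stands still between calls to the robot, and variables do not carry over. Pictures are saved under pics/ and viewed, and the job is handed in when it is done.

Besides the shell and the picture viewer there is one more tool, called after "Call:" as a command line: name --argument value ..., lists and objects as JSON in quotes. servo_tool: Moves the arm, as the interface text tells. Its arguments: {"type":"object","properties":{"targets":{"type":"array","items":{"type":"array"}},"gripper":{"type":"number"}},"required":["targets"]}

```bash
ls; mkdir -p pics
python3 - <<'E'
from rig import arm
import cv2
s=arm.sense()
for k,v in s.items(): print(k,v)
for n in ["scene","side","wrist"]:
    m=arm.camera_model(n)
    p,d=arm.snapshot(n)
    cv2.imwrite(f"pics/{n}0.png",p[:,:,::-1])
    import numpy as np
    np.savez(f"{n}0.npz",p=p,d=d,**{k:np.array(v) for k,v in m.items()})
    print(n,{k:np.round(v,3).tolist() for k,v in m.items()})
E
```

```text
pics
time_s 0.0
joints [-1.32370762  0.31174323  0.01396424  1.51306239 -0.00439731  1.31919173
 -0.02721727]
joint_velocities [-0.00011451  0.00060342  0.00011548  0.00089107 -0.00042759 -0.00158868
  0.00107297]
effort [ 2.96248129e-05 -3.79914594e+01  1.45929535e-01 -2.30587846e+01
  1.20995915e-02  1.40080287e-02 -4.71735504e-06]
eef_pos [0.15638714 0.52647001 0.20350929]
tool_rot [ 1.43850167e-01  9.89598767e-01 -1.18035498e-03 -1.25442620e-04]
contact_force [ 0.35044118 -1.24868021 -0.48517167]
torque [-0.03201149  0.00716983  0.07905836]
gripper_width 0.08538420823703284
scene {'fx': 388.626, 'fy': 388.626, 'cx': 284.452, 'cy': 210.647, 'world_to_cam': [[0.542, -0.841, -0.01, -0.307], [-0.473, -0.294, -0.83, 0.376], [0.695, 0.455, -0.557, 0.454], [0.0, 0.0, 0.0, 1.0]]}
side {'fx': 402.431, 'fy': 402.431, 'cx': 280.252, 'cy': 208.143, 'world_to_cam': [[0.961, -0.277, 0.002, -0.612], [-0.145, -0.507, -0.849, 0.18], [0.236, 0.816, -0.528, 0.957], [0.0, 0.0, 0.0, 1.0]]}
wrist {'fx': 338.199, 'fy': 338.199, 'cx': 281.092, 'cy': 212.22, 'world_to_cam': [[0.286, 0.958, -0.002, -0.549], [0.925, -0.276, 0.262, -0.034], [0.25, -0.077, -0.965, 0.378], [0.0, 0.0, 0.0, 1.0]]}
```

View pics/scene0.png

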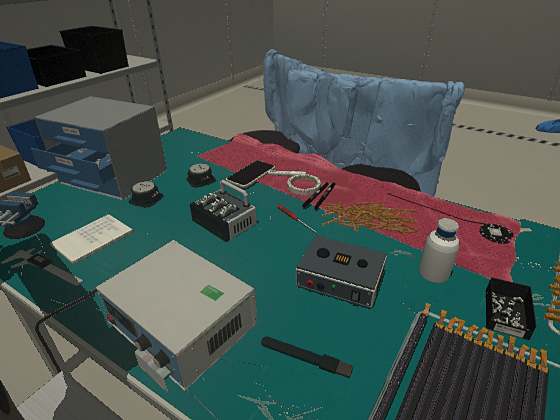

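View pics/side0.png

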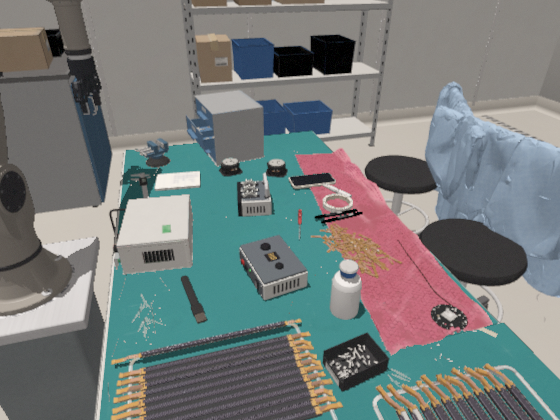

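View pics/wrist0.png

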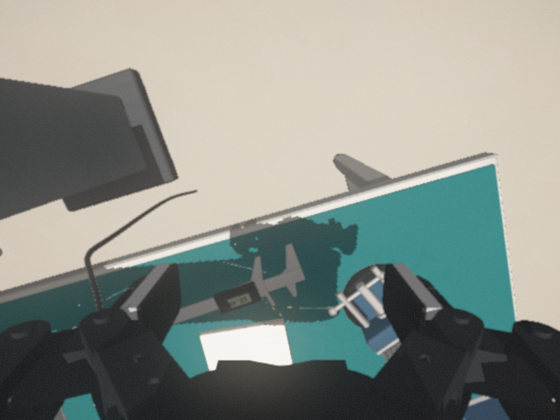

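The scene view shows the address unit at about (224,210), handle at the far end. The base unit is near (342,270), the bottle at (440,250), the red driver at (292,214), and a large grey instrument at (175,315) is in the foreground.

```bash
cat > h.py <<'E'
import numpy as np, cv2
from scipy.spatial.transform import Rotation as R
def load(n):
    z=np.load(n+".npz"); return z
def pts(z):
    d=z['d'];h,w=d.shape
    u,v=np.meshgrid(np.arange(w),np.arange(h))
    c=np.stack([(u-z['cx'])/z['fx']*d,(v-z['cy'])/z['fy']*d,d],-1)
    W=z['world_to_cam'];
    p=(c-W[:3,3])@W[:3,:3]
    p[d<=0]=np.nan
    return p
def proj(z,P):
    W=z['world_to_cam'];c=np.asarray(P)@W[:3,:3].T+W[:3,3]
    return np.stack([c[...,0]/c[...,2]*z['fx']+z['cx'],c[...,1]/c[...,2]*z['fy']+z['cy']],-1)
def ray(z,uv,h):
    W=z['world_to_cam'];o=-W[:3,:3].T@W[:3,3]
    uv=np.atleast_2d(uv).astype(float)
    d=np.stack([(uv[:,0]-z['cx'])/z['fx'],(uv[:,1]-z['cy'])/z['fy'],np.ones(len(uv))],-1)@W[:3,:3]
    return o+d*((h-o[2])/d[:,2])[:,None]
def snap(n,tag):
    from rig import arm
    m=arm.camera_model(n); p,d=arm.snapshot(n)
    cv2.imwrite(f"pics/{n}{tag}.png",p[:,:,::-1])
    np.savez(f"{n}{tag}.npz",p=p,d=d,**{k:np.array(v) for k,v in m.items()})
    return load(f"{n}{tag}")
def crop(n,x0,y0,x1,y1,f=4):
    im=cv2.imread(f"pics/{n}.png")[y0:y1,x0:x1]
    cv2.imwrite(f"pics/{n}_c{x0}.png",cv2.resize(im,None,fx=f,fy=f,interpolation=cv2.INTER_CUBIC))
E
python3 - <<'E'
from h import *
crop("scene0",180,170,320,250,5)
crop("side0",220,165,320,300,4)
for n,pp in (("scene0",[(224,196),(222,215),(342,255),(342,240),(175,290),(440,222),(235,180),(292,214),(320,262),(365,265)]),("side0",[(254,200),(272,257),(155,225),(347,270),(267,185),(230,125)])):
    z=load(n);P=pts(z)
    for u,v in pp: print(n,u,v,np.round(P[v,u],3))
E
```

```text
scene0 224 196 [0.636 0.223 0.055]
scene0 222 215 [0.567 0.17  0.057]
scene0 342 255 [ 0.585 -0.125  0.057]
scene0 342 240 [ 0.694 -0.077  0.003]
scene0 175 290 [0.316 0.053 0.095]
scene0 440 222 [ 0.693 -0.273  0.129]
scene0 235 180 [0.768 0.298 0.016]
scene0 292 214 [0.711 0.07  0.013]
scene0 320 262 [ 0.545 -0.098  0.056]
scene0 365 265 [ 0.578 -0.177  0.061]
side0 254 200 [0.598 0.145 0.052]
side0 272 257 [ 0.578 -0.133  0.056]
side0 155 225 [0.319 0.023 0.095]
side0 347 270 [ 0.69  -0.299  0.127]
side0 267 185 [0.64  0.152 0.092]
side0 230 125 [0.596 0.505 0.156]
```

View pics/scene0_c180.png

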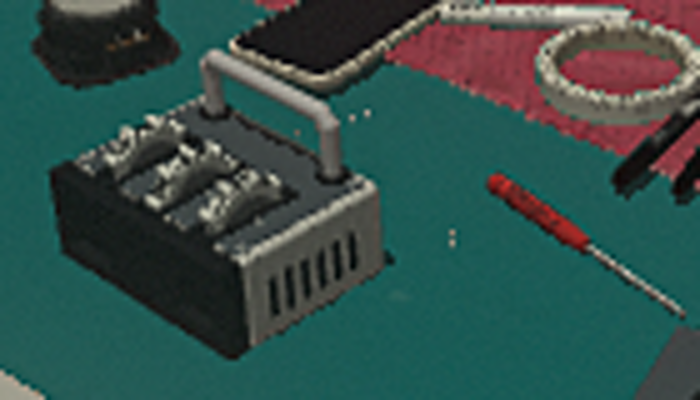

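View pics/side0_c220.png

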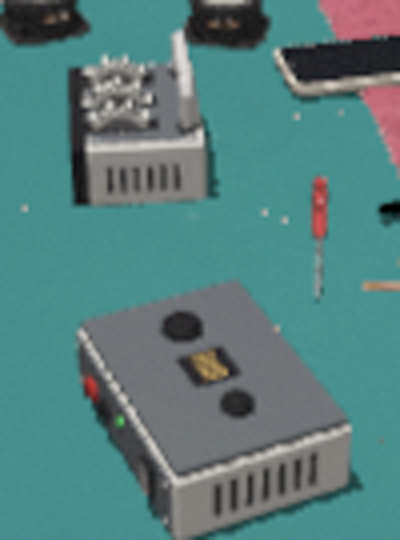

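Run:
```python
from h import *
A={"unit":((0.5,0.7),(0.09,0.28),(0.047,0.056)),"base":((0.45,0.72),(-0.25,-0.02),(0.05,0.0595)),"bottle":((0.6,0.8),(-0.36,-0.2),(0.02,0.12)),"instr":((0.1,0.5),(-.1,.2),(0.08,0.11)),"bar":((0.5,0.7),(0.09,0.28),(0.08,0.1)),"driver":((0.6,0.8),(0.0,0.12),(0.005,0.016))}
for k,b in A.items():
  for n in("scene0","side0"):
    P=pts(load(n)).reshape(-1,3)
    m=np.all([(P[:,i]>b[i][0])&(P[:,i]<b[i][1]) for i in range(3)],0)
    q=P[m]
    if len(q)<5: print(k,n,len(q));continue
    r=cv2.minAreaRect((q[:,:2]*1000).astype(np.float32))
    print(k,n,len(q),np.round(r[0],1),np.round(r[1],1),round(r[2],1),"zmed",np.round(np.median(q[:,2]),4))
```

```text
unit scene0 964 [604.6 202.3] [133.4 100.9] 79.9 zmed 0.0527
unit side0 481 [608.  201.3] [141.   99.7] 79.4 zmed 0.052
base scene0 2822 [ 575.5 -130.2] [112.3 152.4] 9.5 zmed 0.0562
base side0 1823 [ 577.5 -133. ] [109.9 157. ] 9.1 zmed 0.056
bottle scene0 1435 [ 665.8 -248.4] [ 56.5 152.6] 35.1 zmed 0.0732
bottle side0 1286 [ 659.9 -256.3] [ 52.5 161.3] 44.2 zmed 0.0672
instr scene0 10024 [318.6  58.5] [218.6 166.6] 84.5 zmed 0.0944
instr side0 3311 [321.8  56.9] [219.2 164. ] 84.3 zmed 0.0942
bar scene0 124 [641.4 195.7] [93.7  9.5] 80.3 zmed 0.0888
bar side0 56 [644.6 190.5] [92.1  9.5] 80.4 zmed 0.0899
driver scene0 258 [705.7  60.3] [119.3 188.9] 89.6 zmed 0.0085
driver side0 180 [714.5  59.9] [170.4 119. ] 0.1 zmed 0.009
```

```bash
cat >> h.py <<'E'
def tool():
    from rig import arm
    s=arm.sense(); return np.array(s['eef_pos']),R.from_quat(s['tool_rot']),s
def goto(p,Rt):
    "print shift/turn in tool axes to reach world p with rotation matrix columns Rt"
    p0,r0,s=tool()
    t=r0.inv().apply(np.array(p)-p0)
    w=(r0.inv()*R.from_matrix(Rt)).as_rotvec()
    print("t",np.round(s['time_s'],2),"shift",np.round(t,4).tolist(),"turn",np.round(w,4).tolist(),"deg",round(np.degrees(np.linalg.norm(w)),1))
    return t,w
def Rdown(yaw_y,pitch=0):
    """tool z down, tool y at world heading yaw_y (rad)"""
    y=np.array([np.cos(yaw_y),np.sin(yaw_y),0]);z=np.array([0,0,-1.]);x=np.cross(y,z)
    return np.stack([x,y,z],1)
E
python3 - <<'E'
from h import *
z=load("wrist0");W=z['world_to_cam'];c=-W[:3,:3].T@W[:3,3]
p,r,s=tool()
print("cam in tool",r.inv().apply(c-p),"fwd",r.inv().apply(W[2,:3]))
# target: view
goto([0.60+0.02,0.203,0.23],Rdown(np.radians(79.9)))
E
```

```text
cam in tool [ 6.52837640e-02  1.04050967e-04 -1.68814865e-01] fwd [-2.61715779e-01 -6.73704075e-04  9.65144754e-01]
t 0.15 shift [-0.5365, -0.1783, -0.0259] turn [-0.0019, -0.0, -0.1124] deg 6.4
```

Call:
servo_tool --targets '[[[-0.45,-0.19,0.0],[0,0,-0.112]],[[-0.45,-0.19,0.0],[0,0,-0.112]],[[-0.45,-0.19,0.0],[0,0,-0.112]],[[-0.45,-0.19,0.0],[0,0,-0.112]],[[-0.45,-0.19,0.0],[0,0,-0.112]],[[-0.45,-0.19,0.0],[0,0,-0.112]],[[-0.45,-0.19,0.0],[0,0,-0.112]],[[-0.45,-0.19,0.0],[0,0,-0.112]]]'

```text
time_s: 0.82
eef_pos: [0.4151, 0.3138, 0.2045]
tool_rot: [0.088, 0.996, -0.0, -0.0]
contact_force: [0.5, 1.3, 0.1]
gripper_width: 0.0853
```

Run:
```python
from h import *
goto([0.55,0.211,0.13],Rdown(np.radians(79.9)))
```

```text
t 0.82 shift [-0.1509, -0.0775, 0.0744] turn [-0.0001, -0.0003, -0.0002] deg 0.0
```

Call:
servo_tool --targets '[[[-0.15,-0.077,0.074],[0,0,0]],[[-0.15,-0.077,0.074],[0,0,0]],[[-0.15,-0.077,0.074],[0,0,0]],[[-0.15,-0.077,0.074],[0,0,0]],[[-0.15,-0.077,0.074],[0,0,0]],[[-0.15,-0.077,0.074],[0,0,0]]]' --gripper 0.025

```text
time_s: 1.32
eef_pos: [0.5504, 0.2062, 0.1276]
tool_rot: [0.093, 0.996, -0.003, -0.001]
contact_force: [0.7, 0.5, -0.4]
gripper_width: 0.025
```

Run:
```python
from h import *
p,r,s=tool();print(p,s['joints'])
z=snap("wrist","1")
```

```text
[0.55038217 0.20621935 0.12758087] [-0.58311229  0.44783667  0.27243747  1.52604203 -0.12018264  1.18890794
  1.09370129]
```

View pics/wrist1.png

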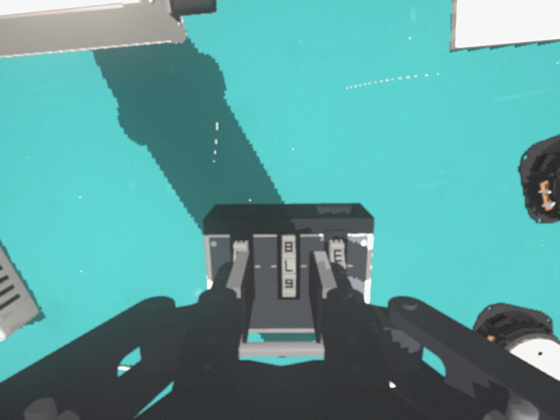

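Run:
```python
from h import *
crop("wrist1",195,195,385,365,4)
im=cv2.imread("pics/wrist1_c195.png"); cv2.imwrite("pics/wrist1_rot.png",cv2.rotate(im,cv2.ROTATE_180))
```

```text
(no output)
```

View pics/wrist1_rot.png

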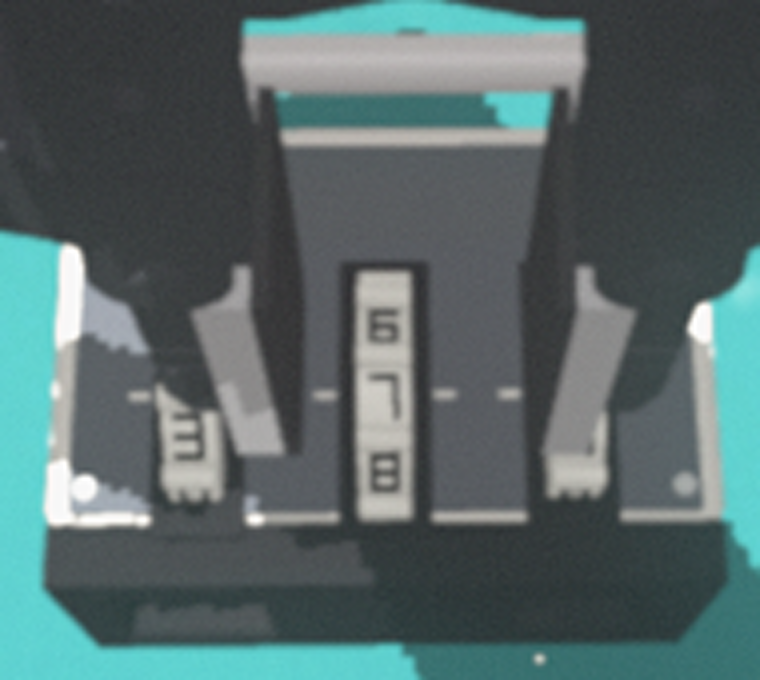

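Run:
```python
from h import *
z=load("wrist1")
f=lambda u,v:((760-u)/4+195,(680-v)/4+195)
for nm,uv,h in (("idxL",(325,395),.052),("idxR",(445,395),.052),("idxR2",(508,395),.052),("idxL2",(140,395),.052),("footL",(62,518),.052),("footR",(708,518),.052),("slot top",(385,262),.052),("slotbot",(385,520),.052),("slotL",(341,300),.052),("slotR",(430,300),.052),("barL",(245,65),.086),("barR",(585,60),.086)):
    print(nm,np.round(ray(z,[f(*uv)],h)[0],4))
goto([0.60,0.203,0.13],Rdown(np.radians(79.9)))
```

```text
idxL [0.5975 0.2148 0.052 ]
idxR [0.5932 0.1917 0.052 ]
idxR2 [0.591  0.1795 0.052 ]
idxL2 [0.6042 0.2503 0.052 ]
footL [0.5817 0.2683 0.052 ]
footR [0.559  0.1471 0.052 ]
slot top [0.6239 0.198  0.052 ]
slotbot [0.57   0.2079 0.052 ]
slotL [0.6172 0.2081 0.052 ]
slotR [0.6139 0.1907 0.052 ]
barL [0.6484 0.2187 0.086 ]
barR [0.6383 0.1579 0.086 ]
t 1.37 shift [-0.0517, 0.0025, -0.0014] turn [-0.0033, -0.0021, -0.006] deg 0.4
```

Call:
servo_tool --targets '[[[-0.05,0.0,-0.002],[-0.003,-0.002,-0.006]],[[-0.05,0.0,-0.002],[-0.003,-0.002,-0.006]],[[-0.05,0.0,-0.002],[-0.003,-0.002,-0.006]]]'

```text
time_s: 1.62
eef_pos: [0.5989, 0.2045, 0.1326]
tool_rot: [0.086, 0.996, 0.001, 0.002]
contact_force: [-0.3, -0.7, -0.0]
gripper_width: 0.0248
```

Run:
```python
from h import *
p,r,s=tool();print(p)
z=snap("wrist","2")
cv2.imwrite("pics/wrist2_rot.png",cv2.resize(cv2.rotate(cv2.imread("pics/wrist2.png")[110:310,170:400],cv2.ROTATE_180),None,fx=3.4,fy=3.0,interpolation=cv2.INTER_CUBIC))
```

```text
[0.59890674 0.20449568 0.13258703]
```

View pics/wrist2_rot.png

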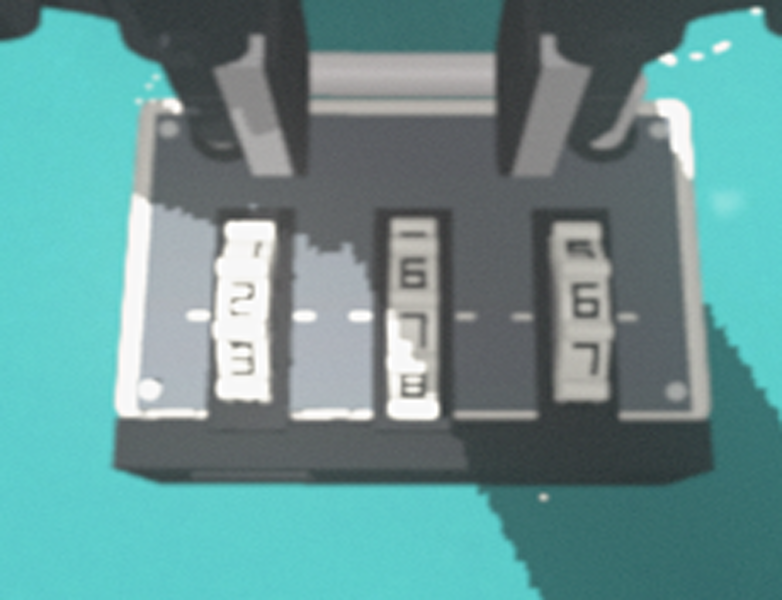

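Run:
```python
from h import *
z=load("wrist2");W=z['world_to_cam'];o=-W[:3,:3].T@W[:3,3]
f=lambda u,v:np.array((400-u/3.4,310-v/3.0))
yaw=np.radians(-10.3);ux=np.array([np.cos(yaw),np.sin(yaw),0])
idx={"L":[(198,316),(303,316)],"M":[(360,316),(465,316)],"Rr":[(521,316),(627,316)]}
dig={"L":[(252,250),(243,300),(242,360)],"M":[(412,270),(412,332),(412,386)],"Rr":[(585,250),(585,300),(585,358)]}
for k in idx:
    a=ray(z,[f(*q) for q in idx[k]],.052);c=a.mean(0);c[2]=.046
    print(k,"index",np.round(a.mean(0),4), "w",np.linalg.norm(a[0]-a[1]))
    for q in dig[k]:
        uv=f(*q);d=np.array([(uv[0]-z['cx'])/z['fx'],(uv[1]-z['cy'])/z['fy'],1])@W[:3,:3]
        # plane coords
        o2=np.array([(o-c)@ux,o[2]-c[2]]);d2=np.array([d@ux,d[2]])
        A=d2@d2;B=o2@d2;C=o2@o2-.0235**2
        t=(-B-np.sqrt(B*B-A*C))/A;h=o2+t*d2
        print("  ang from top toward +x deg",np.round(np.degrees(np.arctan2(h[0],h[1])),1))
P=pts(z);
for v in (100,):pass
for nm,q in (("topL",(160,100)),("footL",(118,414)),("footR",(705,414)),("topR",(683,105))):
    print(nm,np.round(ray(z,[f(*q)],.052)[0],4))
```

```text
L index [0.6017 0.2391 0.052 ] w 0.023482168626795634
  ang from top toward +x deg 34.3
  ang from top toward +x deg -1.2
  ang from top toward +x deg -36.6
M index [0.5954 0.2034 0.052 ] w 0.023462458066126735
  ang from top toward +x deg 18.0
  ang from top toward +x deg -19.7
  ang from top toward +x deg -55.1
Rr index [0.5892 0.1679 0.052 ] w 0.02366609811739972
  ang from top toward +x deg 34.2
  ang from top toward +x deg -1.2
  ang from top toward +x deg -35.3
topL [0.6648 0.252  0.052 ]
footL [0.5819 0.271  0.052 ]
footR [0.5599 0.1451 0.052 ]
topR [0.6418 0.1302 0.052 ]
```

Rotated wrist view: left wheel shows 2 and right shows 6, each on its index lines. The middle wheel sits half-way between 6 and 7 (6 at +18°, 7 at −20°). I'll start with the middle wheel.

```bash
cat >> h.py <<'E'
YAW=np.radians(-10.0)
WH={"L":[.6017,.2389,.046],"M":[.5954,.2034,.046],"R":[.5892,.1679,.046]}
def Rtilt(phi,yaw=YAW):
    "jaw along unit y; phi>0: tool points away from robot"
    ux=np.array([np.cos(yaw),np.sin(yaw),0]);uy=np.array([-np.sin(yaw),np.cos(yaw),0]);uz=np.array([0,0,1.])
    z=-np.cos(phi)*uz+np.sin(phi)*ux
    return np.stack([np.cross(uy,z),uy,z],1)
def pinch(w,phid,L):
    M=Rtilt(np.radians(phid)); return goto(np.array(WH[w])-L*M[:,2],M)
E
python3 - <<'E'
from h import *
pinch("M",-24,.085)
pinch("M",-24,.027)
E
```

```text
t 1.67 shift [-0.033, -0.0028, 0.0093] turn [0.0029, 0.4208, 0.0052] deg 24.1
t 1.67 shift [-0.0093, -0.0029, 0.0622] turn [0.0029, 0.4208, 0.0052] deg 24.1
```

Call:
servo_tool --targets '[[[-0.01,-0.001,0.0],[0.001,0.12,0.002]],[[-0.02,-0.002,0.003],[0.002,0.24,0.004]],[[-0.03,-0.003,0.006],[0.003,0.36,0.005]],[[-0.033,-0.003,0.009],[0.003,0.42,0.005]],[[-0.033,-0.003,0.009],[0.003,0.42,0.005]]]' --gripper 0.02

```text
time_s: 2.08
eef_pos: [0.6294, 0.1941, 0.1135]
tool_rot: [0.087, 0.973, 0.015, -0.213]
contact_force: [-0.7, -1.4, -4.2]
gripper_width: 0.0198
```

Run:
```python
from h import *
pinch("M",-24,.085)
pinch("M",-24,.027)
z=snap("wrist","3")
z=snap("side","3")
crop("side3",200,130,320,230,6)
```

```text
t 2.08 shift [0.0047, 0.0031, -0.0091] turn [-0.0057, -0.0117, -0.0055] deg 0.8
t 2.08 shift [0.004, 0.0035, 0.0489] turn [-0.0057, -0.0117, -0.0055] deg 0.8
```

View pics/wrist3.png

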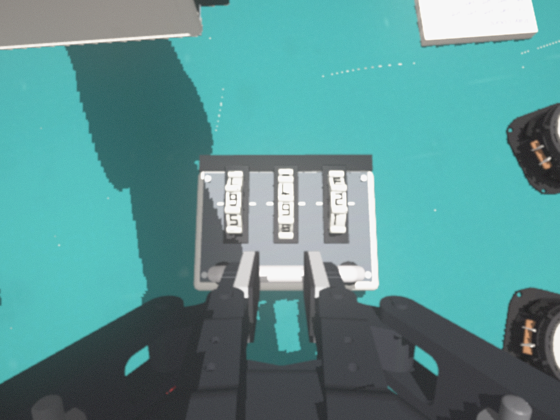

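View pics/side3_c200.png

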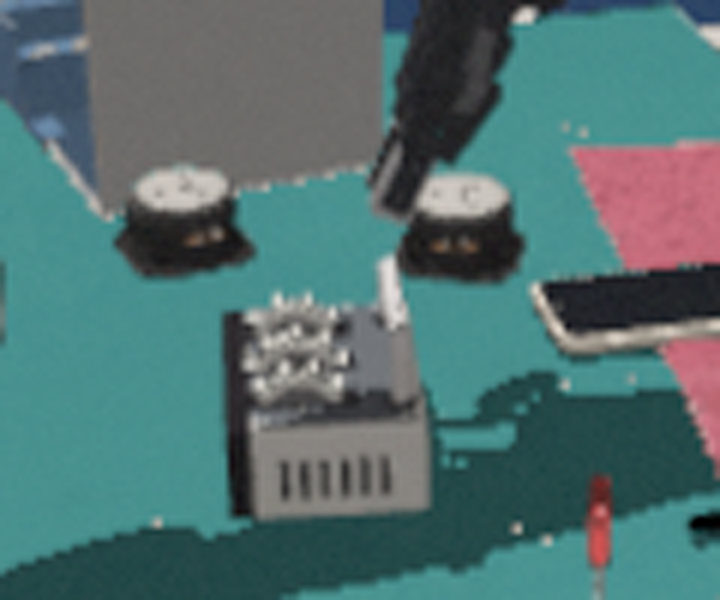

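Run:
```python
from h import *
pinch("M",-24,.085)
pinch("M",-24,.027)
```

```text
t 2.18 shift [0.0001, 0.0005, -0.003] turn [-0.0018, -0.0041, -0.0001] deg 0.3
t 2.18 shift [-0.0001, 0.0006, 0.055] turn [-0.0018, -0.0041, -0.0001] deg 0.3
```

Call:
servo_tool --targets '[[[0,0.0005,0.012],[0,0,0]],[[0,0.0005,0.025],[0,0,0]],[[0,0.0005,0.037],[0,0,0]],[[0,0.0005,0.047],[0,0,0]],[[0,0.0005,0.053],[0,0,0]],[[0,0.0005,0.055],[0,0,0]],[[0,0.0005,0.055],[0,0,0]]]'

```text
time_s: 2.77
eef_pos: [0.6069, 0.202, 0.0759]
tool_rot: [0.084, 0.975, 0.018, -0.206]
contact_force: [-0.1, 0.7, 0.2]
gripper_width: 0.02
```

Run:
```python
from h import *
pinch("M",-24,.027); print(tool()[2]['contact_force'])
z=snap("wrist","4")
crop("wrist4",180,130,400,330,3)
z=snap("side","4")
crop("side4",200,130,320,230,6)
```

```text
t 2.77 shift [-0.0016, -0.0006, 0.0051] turn [0.0005, 0.0029, 0.0019] deg 0.2
[-0.07675338  0.69904997  0.17488361]
```

View pics/wrist4_c180.png

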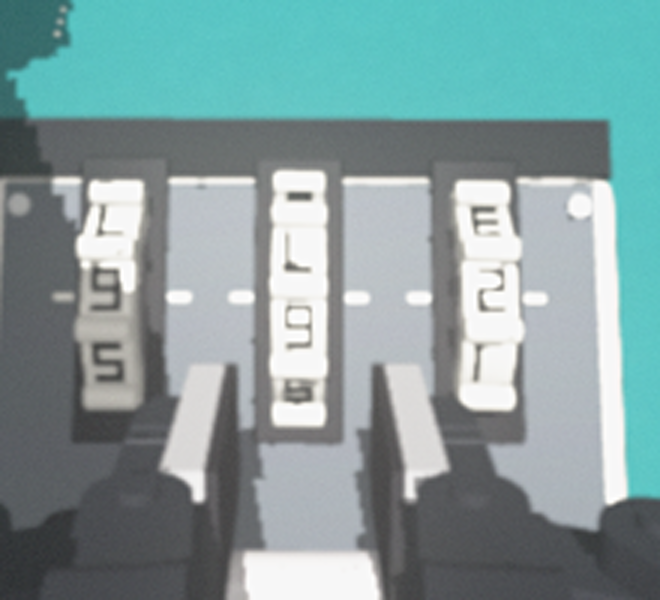

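View pics/side4_c200.png

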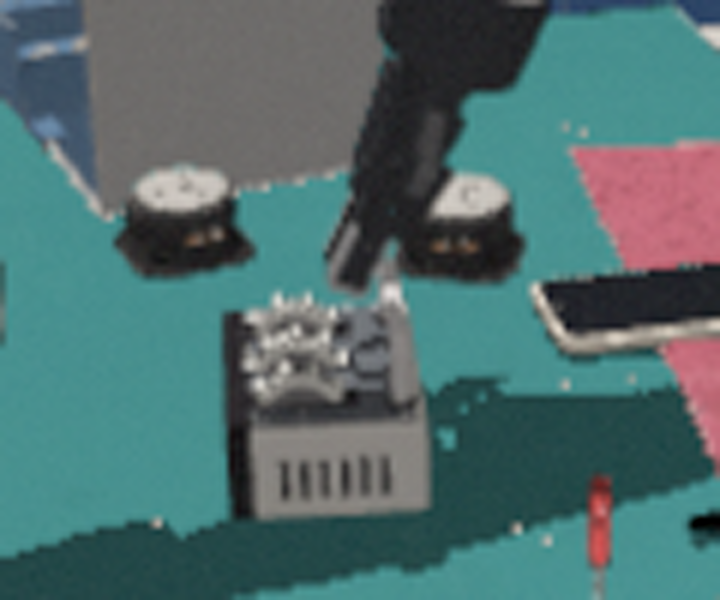

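Run:
```python
from h import *
p,r,s=tool();print(p,np.round(s['contact_force'],1))
z=load("wrist4");P=pts(z)
for u,v in ((200,370),(225,370),(180,460),(400,372),(380,370),(420,440)):
    uu,vv=int(180+u/3),int(130+v/3)
    for dv in (1,2,3,5): print(u,v,dv,np.round(P[vv+dv,uu],4),np.round(r.inv().apply(P[vv+dv,uu]-p),4))
pinch("M",-24,.027)
```

```text
[0.60789454 0.20112218 0.07538706] [-0.  -0.4 -0.5]
200 370 1 [0.6089 0.1865 0.1112] [ 0.0113 -0.0142 -0.0342]
200 370 2 [0.6093 0.1865 0.1117] [ 0.0111 -0.0142 -0.0348]
200 370 3 [0.6098 0.1865 0.1133] [ 0.0113 -0.014  -0.0364]
200 370 5 [0.6107 0.1866 0.1155] [ 0.0114 -0.0138 -0.0389]
225 370 1 [0.6095 0.1903 0.1113] [ 0.0113 -0.0104 -0.0343]
225 370 2 [0.61   0.1903 0.1119] [ 0.0112 -0.0103 -0.035 ]
225 370 3 [0.6104 0.1902 0.1128] [ 0.0111 -0.0103 -0.036 ]
225 370 5 [0.6113 0.1903 0.1157] [ 0.0115 -0.01   -0.039 ]
180 460 1 [0.6199 0.1852 0.1363] [ 0.0112 -0.0136 -0.0616]
180 460 2 [0.6203 0.1851 0.1366] [ 0.011  -0.0136 -0.062 ]
180 460 3 [0.6206 0.1852 0.1372] [ 0.011  -0.0135 -0.0627]
180 460 5 [0.6212 0.1851 0.1376] [ 0.0106 -0.0134 -0.0634]
400 372 1 [0.6143 0.2144 0.1137] [ 0.0118  0.0142 -0.0367]
400 372 2 [0.6147 0.2144 0.1132] [ 0.0112  0.0143 -0.0364]
400 372 3 [0.6151 0.2142 0.1146] [ 0.0114  0.0141 -0.0378]
400 372 5 [0.6159 0.2138 0.1166] [ 0.0114  0.0139 -0.04  ]
380 370 1 [0.6133 0.2118 0.1105] [ 0.011   0.0115 -0.0335]
380 370 2 [0.6137 0.2117 0.1118] [ 0.0111  0.0114 -0.0349]
380 370 3 [0.6142 0.2114 0.1135] [ 0.0114  0.0113 -0.0367]
380 370 5 [0.615  0.2112 0.1151] [ 0.0112  0.0112 -0.0385]
420 440 1 [0.6227 0.2137 0.1314] [ 0.0113  0.015  -0.0563]
420 440 2 [0.623  0.2135 0.1328] [ 0.0115  0.0148 -0.0576]
420 440 3 [0.6233 0.2134 0.1335] [ 0.0115  0.0147 -0.0584]
420 440 5 [0.6239 0.2131 0.1343] [ 0.0112  0.0146 -0.0594]
t 2.87 shift [-0.0003, 0.0001, 0.005] turn [0.0004, 0.0035, 0.0007] deg 0.2
```

Run:
```python
from h import *
p=np.array([0.6079,0.2011,0.0754])
z=load("side4");P=pts(z)
for u,v in ((345,270),(345,280),(345,286),(355,280),(335,270),(370,240),(410,140),(440,20)):
    uu,vv=int(200+u/6),int(130+v/6); print(u,v,np.round(P[vv,uu],4))
print(proj(z,p),proj(z,p+[0,0,.035]))
z=load("wrist4");P=pts(z)
for u,v in ((300,300),(300,330),(210,300),(120,560),(300,580)): print("w",u,v,np.round(P[int(130+v/3),int(180+u/3)],4))
M=R.from_quat([0.084, 0.975, 0.018, -0.206])
print("tip proj",proj(z,p+M.apply([[.011,.01,.011],[.011,-.01,.011],[.011,.01,-.034]])))
```

```text
345 270 [0.6165 0.1785 0.1158]
345 280 [0.6156 0.175  0.1143]
345 286 [0.6168 0.1805 0.1081]
355 280 [0.622  0.1765 0.1126]
335 270 [0.6125 0.1877 0.1118]
370 240 [0.6285 0.1765 0.1315]
410 140 [0.6466 0.1611 0.19  ]
440 20 [0.6609 0.1581 0.2495]
[252.91582457 183.91656975] [252.52185826 173.63239544]
w 300 300 [0.597  0.2033 0.068 ]
w 300 330 [0.6024 0.2023 0.0665]
w 210 300 [0.5923 0.1855 0.0521]
w 120 560 [0.627  0.1808 0.1572]
w 300 580 [0.6427 0.1953 0.0912]
tip proj [[297.45605548 223.56462725]
 [261.57390369 223.65562614]
 [302.53493446 254.46417953]]
```

Call:
servo_tool --targets '[[[0,0,0],[0,0,0]],[[0,0,0],[0,0,0]],[[0,0,0],[0,0,0]],[[0,0,0],[0,0,0]]]' --gripper 0.005

```text
time_s: 3.2
eef_pos: [0.6078, 0.2002, 0.0733]
tool_rot: [0.086, 0.974, 0.018, -0.207]
contact_force: [0.8, 0.6, 0.7]
gripper_width: 0.005
```

Run:
```python
from h import *
p,r,s=tool();print(p,np.round(s['contact_force'],1),s['gripper_width'])
z=snap("wrist","5")
crop("wrist5",180,130,400,330,3)
```

```text
[0.60776399 0.20018642 0.07334115] [0.8 0.6 0.7] 0.004981706074657911
```

View pics/wrist5_c180.png

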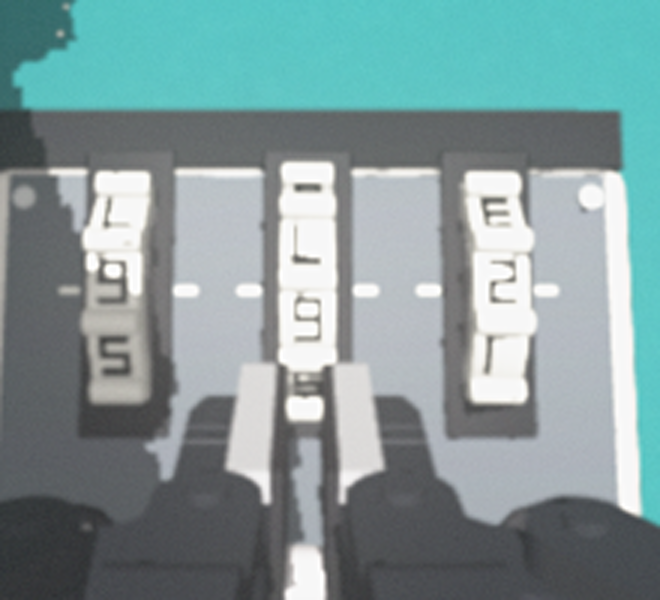

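The wrist view shows the real fingertips (bright pads at crop (255,370) and (350,370)) still well above the middle wheel, and the jaws closed to 5 mm in free air. So the real tips stand about 34 mm behind the reported TCP instead of 11 mm ahead of it, and the side camera agrees. I'll check this again from the scene view before going lower.

Call:
servo_tool --targets '[[[0,0,0.008],[0,0,0]],[[0,0,0.016],[0,0,0]],[[0,0,0.022],[0,0,0]],[[0,0,0.025],[0,0,0]],[[0,0,0.025],[0,0,0]]]' --gripper 0.02

```text
time_s: 3.67
eef_pos: [0.5961, 0.2022, 0.0492]
tool_rot: [0.085, 0.974, 0.017, -0.208]
contact_force: [0.4, 0.1, 0.1]
gripper_width: 0.0202
```

Run:
```python
from h import *
z=snap("scene","6"); z=snap("wrist","6"); 
p,r,s=tool();print(p,np.round(s['contact_force'],1),s['gripper_width'])
crop("scene6",180,130,290,250,5); crop("wrist6",180,130,400,330,3)
P=pts(z)
g=[]
# bright patch of tips in wrist
for u,v in ((243,258),(303,258)): 
  for dv in (-6,-4,-2,0,2): print(u,v+dv,np.round(r.inv().apply(P[v+dv,u]-p),4),np.round(P[v+dv,u],4))
pinch("M",-24,-.019)
```

```text
[0.59733536 0.20213611 0.05038213] [-0.5 -0.5  0.9] 0.020106863328406697
243 252 [-0.0017 -0.0201 -0.0013] [0.5959 0.182  0.0509]
243 254 [ 0.0099 -0.0164 -0.0326] [0.5986 0.1853 0.0843]
243 256 [ 0.0107 -0.0159 -0.0367] [0.5996 0.1856 0.0883]
243 258 [ 0.0103 -0.0158 -0.0378] [0.6005 0.1856 0.0891]
243 260 [ 0.0098 -0.0157 -0.0388] [0.6013 0.1855 0.0899]
303 252 [-0.0015  0.0116 -0.002 ] [0.6015 0.2132 0.0516]
303 254 [-0.0019  0.0115 -0.0035] [0.6025 0.2129 0.0528]
303 256 [-0.003   0.0115 -0.0036] [0.6035 0.2127 0.0524]
303 258 [-0.0042  0.0115 -0.0036] [0.6045 0.2126 0.052 ]
303 260 [-0.0053  0.0115 -0.0037] [0.6056 0.2124 0.0516]
t 3.77 shift [0.0002, 0.0009, 0.0239] turn [-0.0009, 0.0005, -0.0008] deg 0.1
```

View pics/scene6_c180.png

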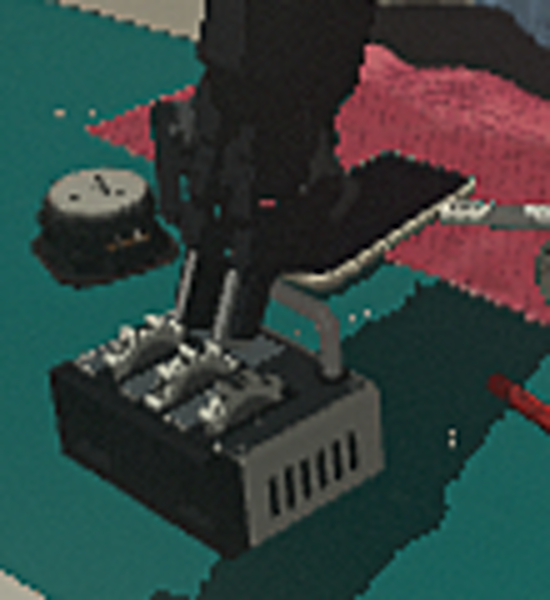

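View pics/wrist6_c180.png

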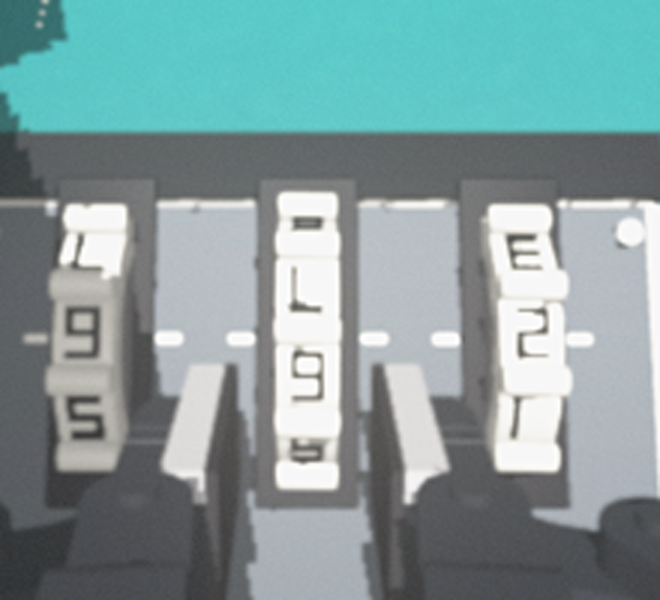

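Call:
servo_tool --targets '[[[0,0.001,0.006],[0,0,0]],[[0,0.001,0.012],[0,0,0]],[[0,0.001,0.017],[0,0,0]],[[0,0.001,0.021],[0,0,0]],[[0,0.001,0.023],[0,0,0]],[[0,0.001,0.023],[0,0,0]]]'

```text
time_s: 4.27
eef_pos: [0.589, 0.2046, 0.0309]
tool_rot: [0.085, 0.975, 0.018, -0.206]
contact_force: [0.6, -0.3, 4.7]
gripper_width: 0.0199
```

Run:
```python
from h import *
z=snap("wrist","7"); 
p,r,s=tool();print(p,np.round(s['contact_force'],1),s['gripper_width'])
crop("wrist7",180,130,400,330,3)
pinch("M",-24,-.019)
```

```text
[0.58900358 0.20465719 0.03094773] [-0.8 -0.2  5.8] 0.020308676847757556
t 4.32 shift [0.0002, -0.0001, 0.0026] turn [-0.0001, 0.0023, -0.0005] deg 0.1
```

View pics/wrist7_c180.png

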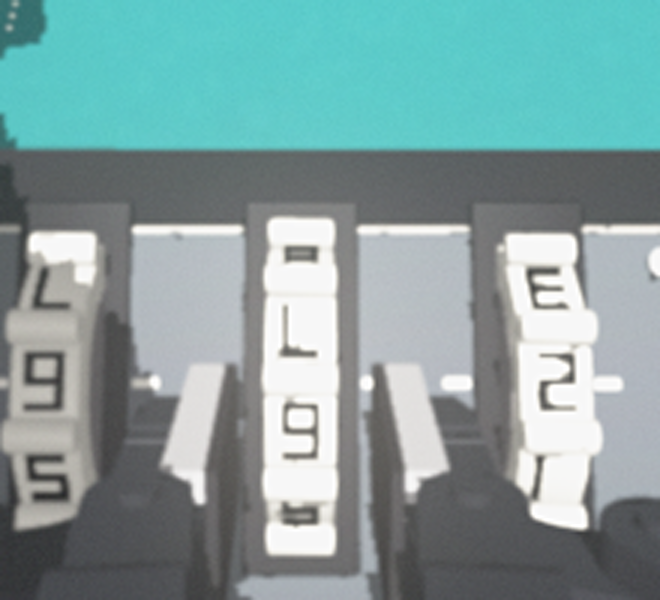

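Call:
servo_tool --targets '[[[0,0,-0.002],[0,0,0]],[[0,0,-0.003],[0,0,0]],[[0,0,-0.003],[0,0,0]],[[0,0,-0.003],[0,0,0]],[[0,0,-0.003],[0,0,0]],[[0,0,-0.003],[0,0,0]]]' --gripper 0.004

```text
time_s: 4.82
eef_pos: [0.5894, 0.2043, 0.0319]
tool_rot: [0.086, 0.974, 0.017, -0.207]
contact_force: [-0.2, -0.0, -0.1]
gripper_width: 0.0076
```

Run:
```python
from h import *
p,r,s=tool();print(p,np.round(s['contact_force'],1),s['gripper_width'])
pinch("M",-24,-.0134)
```

```text
[0.58936581 0.20426446 0.03191162] [-0.2 -0.  -0.1] 0.00758872292610959
t 4.82 shift [0.0002, 0.0002, -0.0019] turn [-0.0012, -0.0, -0.0011] deg 0.1
```

Call:
servo_tool --targets '[[[-0.0016,0,-0.0001],[0,-0.12,0]],[[-0.0032,0,-0.0004],[0,-0.24,0]],[[-0.0047,0,-0.0009],[0,-0.36,0]],[[-0.0062,0,-0.0015],[0,-0.48,0]],[[-0.0076,0,-0.0023],[0,-0.6,0]],[[-0.0088,0,-0.0033],[0,-0.72,0]],[[-0.01,0,-0.0045],[0,-0.84,0]],[[-0.01,0,-0.0045],[0,-0.84,0]]]'

```text
time_s: 5.48
eef_pos: [0.595, 0.204, 0.0313]
tool_rot: [0.081, 0.974, -0.019, 0.209]
contact_force: [1.8, -0.9, -4.5]
gripper_width: 0.0078
```

Run:
```python
from h import *
z=snap("wrist","8"); 
p,r,s=tool();print(p,np.round(s['contact_force'],1),s['gripper_width'])
crop("wrist8",180,130,400,330,3)
pinch("M",24,-.0134)
```

```text
[0.59541801 0.20385105 0.03108486] [-10.8  -0.    8.9] 0.007736757992107697
t 5.53 shift [-0.0061, -0.0005, -0.0002] turn [-0.0014, -0.0, 0.0058] deg 0.3
```

View pics/wrist8_c180.png

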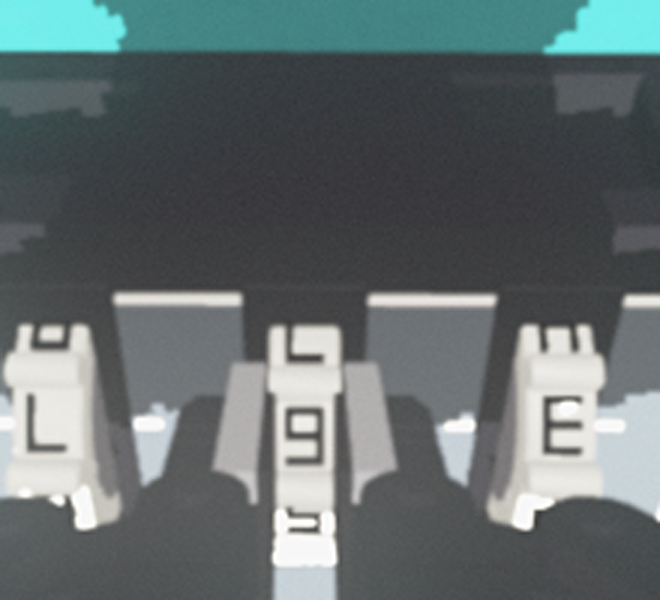

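Call:
servo_tool --targets '[[[0,0,0],[0,0,0]],[[0,0,0],[0,0,0]],[[0,0,0],[0,0,0]],[[0,0,-0.01],[0,0,0]],[[0,0,-0.022],[0,0,0]],[[0,0,-0.035],[0,0,0]],[[0,0,-0.045],[0,0,0]],[[0,0,-0.045],[0,0,0]]]' --gripper 0.02

```text
time_s: 6.2
eef_pos: [0.5838, 0.2071, 0.0766]
tool_rot: [0.086, 0.974, -0.017, 0.21]
contact_force: [0.6, 0.2, -0.0]
gripper_width: 0.0197
```

Run:
```python
from h import *
z=snap("wrist","9"); 
p,r,s=tool();print(p,np.round(s['contact_force'],1),s['gripper_width'])
crop("wrist9",180,130,400,330,3)
pinch("L",20,-.0134+.045)
pinch("R",20,-.0134+.045)
```

```text
[0.58340548 0.2067641  0.07542984] [-0.2  1.3  0.8] 0.019976613637143294
t 6.25 shift [-0.0016, 0.0348, 0.0005] turn [0.002, 0.0753, -0.0008] deg 4.3
t 6.25 shift [-0.0016, -0.0373, 0.0004] turn [0.002, 0.0753, -0.0008] deg 4.3
```

View pics/wrist9_c180.png

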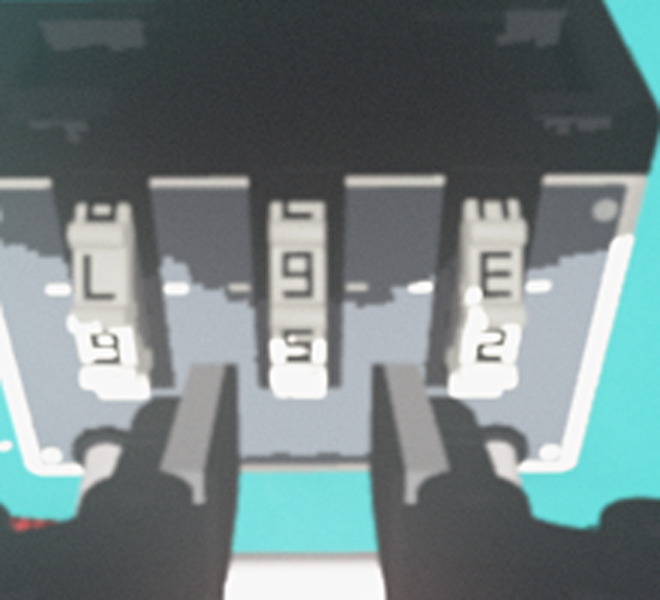

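Middle wheel is now home: 6 at crop (297,275), level with left's 3 and right's 7, so the wheels read 2-5-6. Re-measuring the index lines in case the unit shifted.

Run:
```python
from h import *
z=load("wrist9")
f=lambda u,v:np.array((180+u/3,130+v/3))
c={}
for k,q in {"L":[(420,287),(540,287)],"M":[(238,288),(357,287)],"R":[(57,290),(175,289)]}.items():
    a=ray(z,[f(*x) for x in q],.052).mean(0);c[k]=a;print(k,np.round(a,4))
d=c["L"]-c["R"];print(np.degrees(np.arctan2(d[1],d[0])))
```

```text
L [0.5961 0.2408 0.052 ]
M [0.5897 0.2048 0.052 ]
R [0.5838 0.169  0.052 ]
80.26232323331217
```

The unit was dragged about 6 mm toward the robot, so I'll update the wheel positions. The next pinch goes a little higher with a smaller tilt.

```bash
sed -i 's/^WH=.*/WH={"L":[.5961,.2406,.046],"M":[.5898,.2048,.046],"R":[.5836,.1692,.046]}/' h.py
python3 - <<'E'
from h import *
pinch("L",19,.032)
pinch("L",19,-.013)
E
```

```text
t 6.25 shift [0.0031, 0.0355, -0.0022] turn [0.002, 0.0927, -0.0007] deg 5.3
t 6.25 shift [0.0073, 0.0354, 0.0426] turn [0.002, 0.0927, -0.0007] deg 5.3
```

Call:
servo_tool --targets '[[[0.001,0.012,-0.002],[0,0.03,0]],[[0.002,0.024,-0.002],[0.001,0.06,0]],[[0.003,0.033,-0.002],[0.002,0.093,0]],[[0.003,0.0355,-0.002],[0.002,0.093,0]],[[0.003,0.0355,-0.002],[0.002,0.093,0]],[[0.003,0.0355,-0.002],[0.002,0.093,0]]]'

```text
time_s: 6.75
eef_pos: [0.5845, 0.2404, 0.0732]
tool_rot: [0.087, 0.983, -0.017, 0.163]
contact_force: [0.2, -0.3, -0.6]
gripper_width: 0.02
```

Run:
```python
from h import *
pinch("L",19,.032)
pinch("L",19,-.013)
```

```text
t 6.75 shift [-0.0019, 0.0022, -0.0026] turn [-0.0047, -0.0032, -0.0003] deg 0.3
t 6.75 shift [-0.002, 0.0024, 0.0424] turn [-0.0047, -0.0032, -0.0003] deg 0.3
```

Call:
servo_tool --targets '[[[-0.001,0.001,0.012],[-0.002,0,0]],[[-0.001,0.001,0.022],[-0.002,0,0]],[[-0.001,0.001,0.032],[-0.002,0,0]],[[-0.001,0.001,0.039],[-0.002,0,0]],[[-0.001,0.001,0.043],[-0.002,0,0]],[[-0.001,0.001,0.043],[-0.002,0,0]],[[-0.001,0.001,0.043],[-0.002,0,0]]]'

```text
time_s: 7.33
eef_pos: [0.5998, 0.2394, 0.0331]
tool_rot: [0.086, 0.983, -0.015, 0.163]
contact_force: [-0.1, 0.4, 1.3]
gripper_width: 0.0199
```

Run:
```python
from h import *
p,r,s=tool();print(p,np.round(s['contact_force'],1),s['gripper_width'])
pinch("L",19,-.013)
z=snap("wrist","10"); 
crop("wrist10",180,130,400,330,3)
pinch("L",19,-.013)
```

```text
[0.59978809 0.23937984 0.03313757] [-0.1  0.4  1.3] 0.01991329805780088
t 7.33 shift [-0.0006, 0.0006, -0.0004] turn [-0.0016, -0.0029, -0.0003] deg 0.2
t 7.38 shift [-0.0002, 0.0001, 0.0] turn [-0.0008, -0.0023, -0.0002] deg 0.1
```

View pics/wrist10_c180.png

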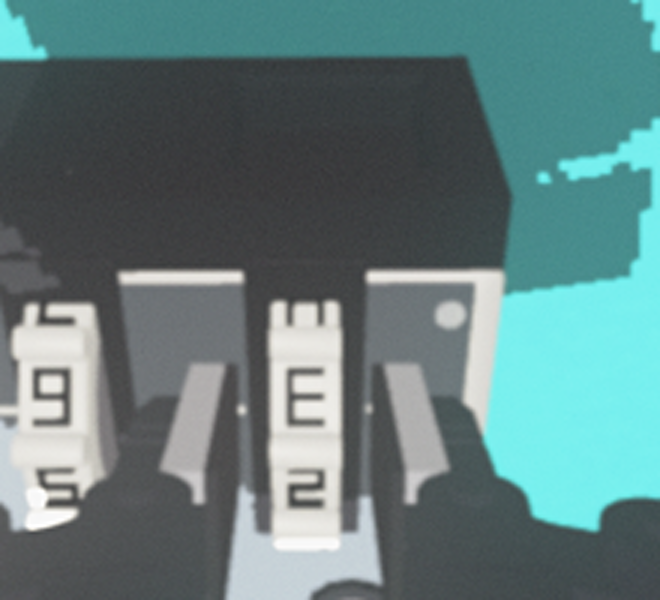

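Centred on the left wheel (flank gaps equal at crop x 238–270 and 340–372). Closing, then turning +38°.

Call:
servo_tool --targets '[[[0,0,0],[0,0,0]],[[0,0,0],[0,0,0]],[[0,0,0],[0,0,0]],[[0,0,0],[0,0,0]],[[0,0,0],[0,0,0]]]' --gripper 0.004

```text
time_s: 7.8
eef_pos: [0.6001, 0.2397, 0.0342]
tool_rot: [0.086, 0.983, -0.015, 0.163]
contact_force: [-2.3, -0.4, 4.6]
gripper_width: 0.0079
```

Call:
servo_tool --targets '[[[0.0016,0,-0.0001],[0,0.12,0]],[[0.0031,0,-0.0004],[0,0.24,0]],[[0.0046,0,-0.0008],[0,0.36,0]],[[0.006,0,-0.0015],[0,0.48,0]],[[0.0073,0,-0.0023],[0,0.6,0]],[[0.0081,0,-0.0028],[0,0.67,0]],[[0.0081,0,-0.0028],[0,0.67,0]]]'

```text
time_s: 8.38
eef_pos: [0.5929, 0.2419, 0.0314]
tool_rot: [0.088, 0.981, 0.016, -0.171]
contact_force: [-0.7, 1.8, -2.0]
gripper_width: 0.0078
```

Run:
```python
from h import *
p,r,s=tool();print(p,np.round(s['contact_force'],1),s['gripper_width'])
pinch("L",-19,-.013)
```

```text
[0.59294316 0.2419058  0.03141885] [-0.7  1.8 -2. ] 0.007810083160185795
t 8.38 shift [0.0016, -0.0007, -0.0019] turn [0.0034, -0.0143, -0.0029] deg 0.9
```

Call:
servo_tool --targets '[[[0,0,0],[0,0,0]],[[0,0,0],[0,0,0]],[[0,0,0],[0,0,0]],[[0,0,-0.012],[0,0,0]],[[0,0,-0.025],[0,0,0]],[[0,0,-0.037],[0,0,0]],[[0,0,-0.048],[0,0,0]],[[0,0,-0.048],[0,0,0]]]' --gripper 0.02

```text
time_s: 9.05
eef_pos: [0.6089, 0.2386, 0.082]
tool_rot: [0.086, 0.982, 0.015, -0.166]
contact_force: [0.6, -0.3, -0.3]
gripper_width: 0.0196
```

Run:
```python
from h import *
z=snap("wrist","11"); 
crop("wrist11",150,110,400,330,3)
p,r,s=tool();print(p,np.round(s['contact_force'],1),s['gripper_width'])
```

```text
[0.6080377  0.23858636 0.08068601] [ 1.1 -0.8 -0.8] 0.019694031803617628
```

View pics/wrist11_c150.png

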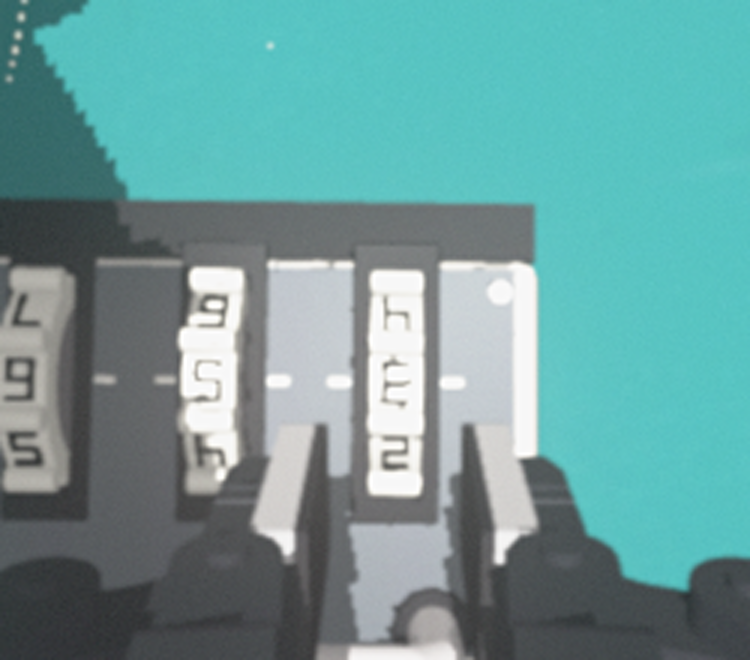

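```bash
python3 - <<'E'
from h import *
z=load("wrist11")
f=lambda u,v:np.array((150+u/3,110+v/3))
a=ray(z,[f(340,381),f(453,381)],.052).mean(0);b=ray(z,[f(165,380),f(278,380)],.052).mean(0)
print(a,b,2*b-a)
d=a-b;print(np.degrees(np.arctan2(d[1],d[0])))
import re
Rw=2*b-a
s=open('h.py').read()
s=re.sub(r'^WH=.*$','WH={"L":[%.4f,%.4f,.046],"M":[%.4f,%.4f,.046],"R":[%.4f,%.4f,.046]}'%(a[0],a[1],b[0],b[1],Rw[0],Rw[1]),s,flags=re.M);open('h.py','w').write(s)
E
python3 -c "
from h import *
pinch('R',19,.034)"
```

```text
[0.60380008 0.24027478 0.052     ] [0.59722162 0.20454624 0.052     ] [0.59064316 0.16881771 0.052     ]
79.56735646872126
t 9.1 shift [0.0144, -0.0718, 0.0077] turn [0.0002, -0.6686, -0.0002] deg 38.3
```

Left now reads 3 and middle 5. Next is the right wheel.

Call:
servo_tool --targets '[[[0.003,-0.01,-0.005],[0,-0.11,0]],[[0.006,-0.024,-0.006],[0,-0.22,0]],[[0.009,-0.036,-0.004],[0,-0.33,0]],[[0.011,-0.048,0.0],[0,-0.44,0]],[[0.013,-0.06,0.004],[0,-0.55,0]],[[0.0145,-0.072,0.007],[0,-0.667,0]],[[0.0145,-0.072,0.007],[0,-0.667,0]],[[0.0145,-0.072,0.007],[0,-0.667,0]]]'

```text
time_s: 9.77
eef_pos: [0.5694, 0.1687, 0.0719]
tool_rot: [0.084, 0.984, -0.017, 0.155]
contact_force: [1.3, 0.4, 0.7]
gripper_width: 0.0204
```

Run:
```python
from h import *
pinch("R",19,-.013)
z=snap("wrist","12"); 
crop("wrist12",180,130,400,330,3)
pinch("R",19,-.013)
```

```text
t 9.77 shift [-0.0121, 0.004, 0.0441] turn [-0.0058, -0.0178, 0.0042] deg 1.1
t 9.82 shift [-0.0055, 0.0013, 0.0458] turn [-0.0018, -0.01, 0.0023] deg 0.6
```

View pics/wrist12_c180.png

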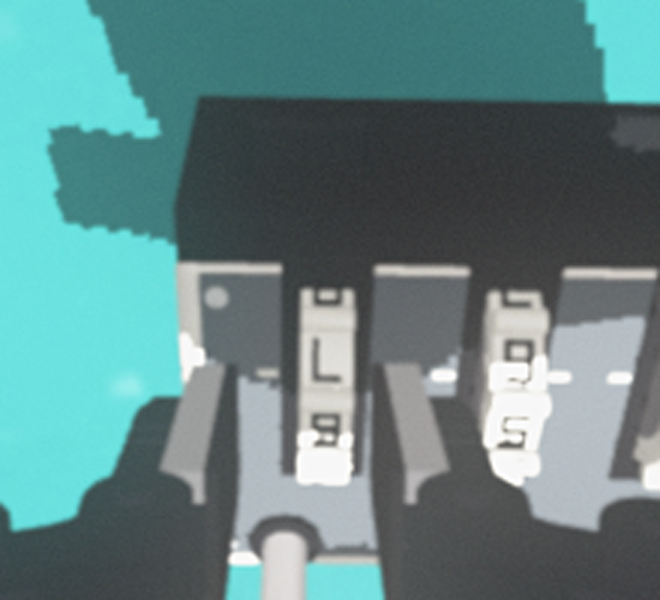

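Run:
```python
from h import *
z=load("wrist12")
f=lambda u,v:np.array((180+u/3,130+v/3))
b=ray(z,[f(440,377),f(558,377)],.052).mean(0)
r1=ray(z,[f(324,376)],.052)[0]
print(b,r1)
pinch("R",19,-.013)
z=snap("wrist","13"); crop("wrist13",180,130,400,330,3)
pinch("R",19,-.013)
```

```text
[0.59814734 0.20415338 0.052     ] [0.59186571 0.16874618 0.052     ]
t 9.82 shift [-0.0055, 0.0013, 0.0458] turn [-0.0018, -0.01, 0.0023] deg 0.6
t 9.87 shift [-0.0014, -0.0003, 0.0467] turn [0.0003, -0.0053, 0.0009] deg 0.3
```

View pics/wrist13_c180.png

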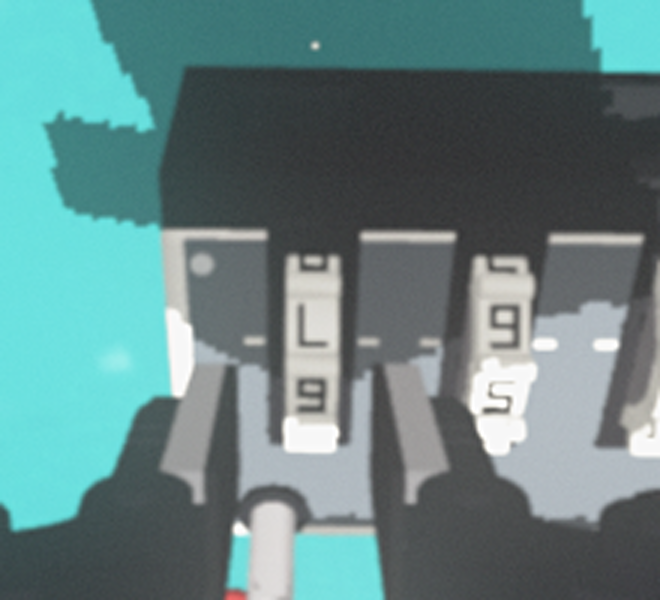

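Call:
servo_tool --targets '[[[0,0,0.012],[0,0,0]],[[0,0,0.022],[0,0,0]],[[0,0,0.032],[0,0,0]],[[0,0,0.04],[0,0,0]],[[0,0,0.046],[0,0,0]],[[0,0,0.047],[0,0,0]],[[0,0,0.047],[0,0,0]]]'

```text
time_s: 10.45
eef_pos: [0.5936, 0.167, 0.0317]
tool_rot: [0.086, 0.983, -0.015, 0.161]
contact_force: [-0.2, -0.0, -0.5]
gripper_width: 0.0201
```

Run:
```python
from h import *
p,r,s=tool();print(p,np.round(s['contact_force'],1),s['gripper_width'])
z=snap("wrist","14"); crop("wrist14",180,130,400,330,3)
pinch("R",19,-.013)
```

```text
[0.59361907 0.16702801 0.03165661] [-0.2 -0.  -0.5] 0.020083456590670238
t 10.5 shift [-0.0012, 0.0008, -0.0011] turn [-0.0015, -0.0058, -0.0004] deg 0.3
```

View pics/wrist14_c180.png

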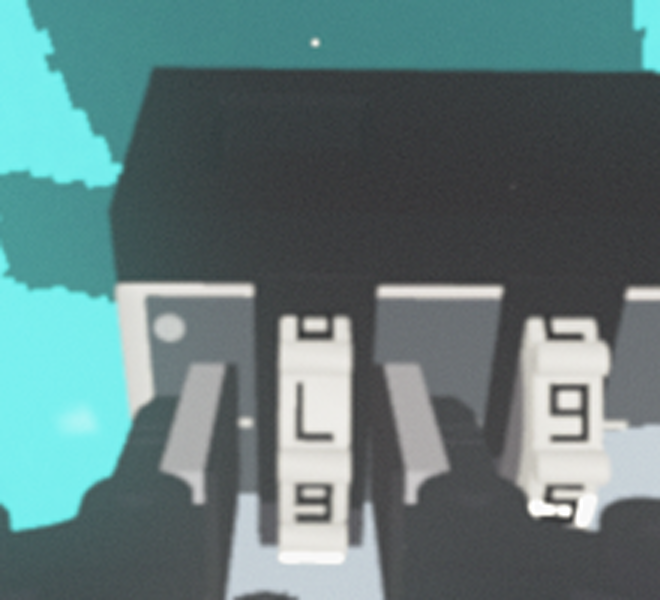

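Call:
servo_tool --targets '[[[0,0.0015,-0.001],[0,0,0]],[[0,0.0015,-0.001],[0,0,0]],[[0,0.0015,-0.001],[0,0,0]],[[0,0.0015,-0.001],[0,0,0]],[[0,0.0015,-0.001],[0,0,0]]]' --gripper 0.004

```text
time_s: 10.92
eef_pos: [0.5937, 0.1687, 0.0338]
tool_rot: [0.086, 0.983, -0.015, 0.162]
contact_force: [-0.9, -2.3, 0.6]
gripper_width: 0.0075
```

Call:
servo_tool --targets '[[[0.0024,0,-0.0001],[0,0.12,0]],[[0.0048,0,-0.0006],[0,0.24,0]],[[0.007,0,-0.0013],[0,0.36,0]],[[0.0092,0,-0.0023],[0,0.48,0]],[[0.0113,0,-0.0035],[0,0.6,0]],[[0.0124,0,-0.0043],[0,0.67,0]],[[0.0124,0,-0.0043],[0,0.67,0]]]'

```text
time_s: 11.5
eef_pos: [0.583, 0.1716, 0.0325]
tool_rot: [0.087, 0.981, 0.016, -0.172]
contact_force: [-0.6, -0.5, 0.4]
gripper_width: 0.0074
```

Run:
```python
from h import *
p,r,s=tool();print(p,np.round(s['contact_force'],1),s['gripper_width'])
pinch("R",-19,-.013)
```

```text
[0.5830469  0.1716113  0.03251556] [-0.6 -0.5  0.4] 0.007391913132196951
t 11.5 shift [-0.0031, -0.0014, -0.0024] turn [0.0017, -0.0146, -0.0012] deg 0.8
```

Call:
servo_tool --targets '[[[0,0,0],[0,0,0]],[[0,0,0],[0,0,0]],[[0,0,0],[0,0,0]],[[0,0,-0.012],[0,0,0]],[[0,0,-0.025],[0,0,0]],[[0,0,-0.037],[0,0,0]],[[0,0,-0.048],[0,0,0]],[[0,0,-0.048],[0,0,0]]]' --gripper 0.02

```text
time_s: 12.17
eef_pos: [0.5985, 0.1691, 0.0819]
tool_rot: [0.086, 0.982, 0.015, -0.168]
contact_force: [-0.2, -1.2, -0.5]
gripper_width: 0.0202
```

Run:
```python
from h import *
z=snap("wrist","15"); 
crop("wrist15",180,110,430,330,3)
p,r,s=tool();print(p,np.round(s['contact_force'],1),s['gripper_width'])
```

```text
[0.59751201 0.16910887 0.08056589] [ 0.1 -0.9 -0.1] 0.02013153635479476
```

View pics/wrist15_c180.png

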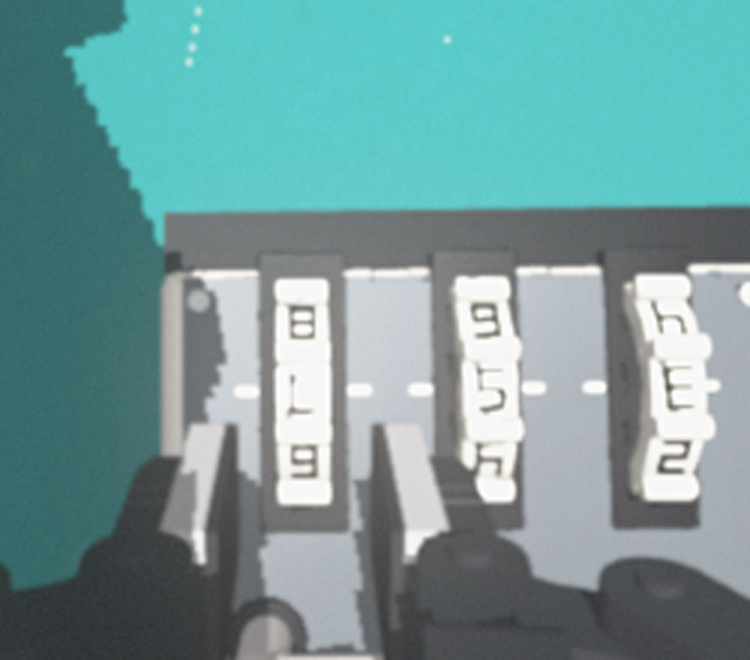

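Right now reads 7 at crop (303,392), with 5 and 3 unchanged. One more step on the right wheel.

```bash
python3 - <<'E'
from h import *
z=load("wrist15")
f=lambda u,v:np.array((180+u/3,110+v/3))
a=ray(z,[f(246,391),f(360,390)],.052).mean(0);b=ray(z,[f(420,390),f(534,388)],.052).mean(0)
d=b-a;print(a,b,np.degrees(np.arctan2(d[1],d[0])))
import re
s=open('h.py').read()
s=re.sub(r'^WH=.*$','WH={"L":[%.4f,%.4f,.046],"M":[%.4f,%.4f,.046],"R":[%.4f,%.4f,.046]}'%(*(2*b-a)[:2],b[0],b[1],a[0],a[1]),s,flags=re.M);open('h.py','w').write(s)
E
python3 -c "
from h import *
pinch('R',19,.034)"
```

```text
[0.59505872 0.16974502 0.052     ] [0.60108034 0.20533004 0.052     ] 80.39551653555907
t 12.22 shift [0.012, 0.0002, 0.0068] turn [0.0004, -0.6718, 0.0] deg 38.5
```

Call:
servo_tool --targets '[[[0.002,0,-0.004],[0,-0.11,0]],[[0.004,0,-0.004],[0,-0.22,0]],[[0.006,0,-0.002],[0,-0.33,0]],[[0.008,0,0.0],[0,-0.44,0]],[[0.01,0,0.004],[0,-0.55,0]],[[0.012,0,0.007],[0,-0.67,0]],[[0.012,0,0.007],[0,-0.67,0]],[[0.012,0,0.007],[0,-0.67,0]]]'

```text
time_s: 12.88
eef_pos: [0.5753, 0.172, 0.0723]
tool_rot: [0.083, 0.984, -0.016, 0.157]
contact_force: [0.1, 0.4, 0.4]
gripper_width: 0.0201
```

Call:
servo_tool --targets '[[[0,0,0],[0,0,0]],[[0,0,0],[0,0,0]]]'

```text
time_s: 13.05
eef_pos: [0.5856, 0.1711, 0.0779]
tool_rot: [0.087, 0.983, -0.014, 0.163]
contact_force: [0.7, -0.4, 0.6]
gripper_width: 0.0196
```

Run:
```python
from h import *
z=snap("wrist","16"); crop("wrist16",180,130,400,330,3)
pinch("R",19,-.013)
```

```text
t 13.1 shift [0.0017, 0.0005, 0.0462] turn [-0.0, -0.0024, -0.0024] deg 0.2
```

View pics/wrist16_c180.png

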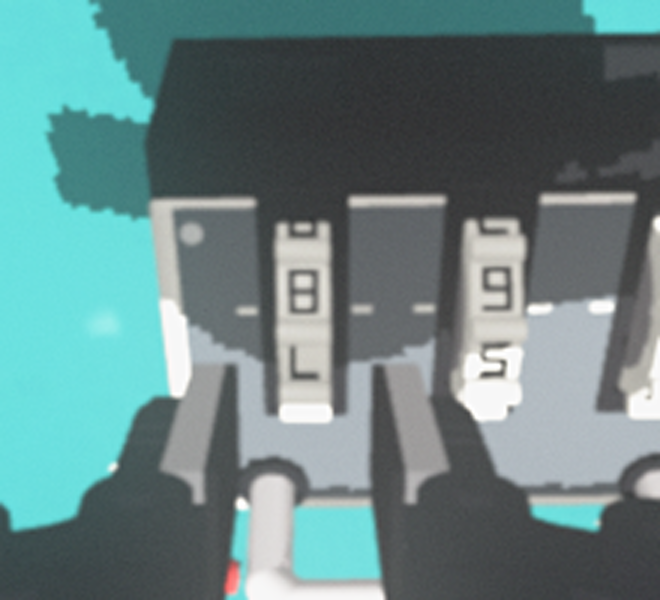

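Call:
servo_tool --targets '[[[0,0.0005,0.012],[0,0,0]],[[0,0.0005,0.022],[0,0,0]],[[0,0.0005,0.032],[0,0,0]],[[0,0.0005,0.04],[0,0,0]],[[0,0.0005,0.045],[0,0,0]],[[0,0.0005,0.046],[0,0,0]],[[0,0.0005,0.046],[0,0,0]]]'

```text
time_s: 13.68
eef_pos: [0.5976, 0.1685, 0.0319]
tool_rot: [0.086, 0.983, -0.015, 0.161]
contact_force: [-0.2, -0.9, -0.2]
gripper_width: 0.02
```

Call:
servo_tool --targets '[[[0,0,0],[0,0,0]],[[0,0,0],[0,0,0]],[[0,0,0],[0,0,0]],[[0,0,0],[0,0,0]],[[0,0,0],[0,0,0]]]' --gripper 0.004

```text
time_s: 14.1
eef_pos: [0.5978, 0.1689, 0.033]
tool_rot: [0.086, 0.983, -0.015, 0.162]
contact_force: [-0.0, 0.1, -1.1]
gripper_width: 0.0076
```

Call:
servo_tool --targets '[[[0.0031,0,-0.0002],[0,0.12,0]],[[0.0062,0,-0.0007],[0,0.24,0]],[[0.0092,0,-0.0017],[0,0.36,0]],[[0.012,0,-0.0029],[0,0.48,0]],[[0.0147,0,-0.0045],[0,0.6,0]],[[0.016,0,-0.0056],[0,0.67,0]],[[0.016,0,-0.0056],[0,0.67,0]]]'

```text
time_s: 14.68
eef_pos: [0.5839, 0.1719, 0.0316]
tool_rot: [0.087, 0.981, 0.016, -0.171]
contact_force: [1.7, 1.5, -0.9]
gripper_width: 0.0077
```

Call:
servo_tool --targets '[[[0,0,0],[0,0,0]],[[0,0,0],[0,0,0]],[[0,0,0],[0,0,0]],[[0,0,-0.012],[0,0,0]],[[0,0,-0.025],[0,0,0]],[[0,0,-0.037],[0,0,0]],[[0,0,-0.048],[0,0,0]],[[0,0,-0.048],[0,0,0]]]' --gripper 0.02

```text
time_s: 15.35
eef_pos: [0.5987, 0.1694, 0.0812]
tool_rot: [0.086, 0.982, 0.015, -0.168]
contact_force: [0.5, 1.1, 0.3]
gripper_width: 0.0199
```

Run:
```python
from h import *
z=snap("wrist","17"); 
crop("wrist17",180,110,430,330,3)
p,r,s=tool();print(p,np.round(s['contact_force'],1),s['gripper_width'],s['joints'])
```

```text
[0.59781098 0.16939628 0.07990194] [ 0.4  0.4 -0.1] 0.019955899840050608 [-0.3086291   0.81236505  0.17491788  1.0754356  -0.23891779  1.58792729
  1.26433336]
```

View pics/wrist17_c180.png

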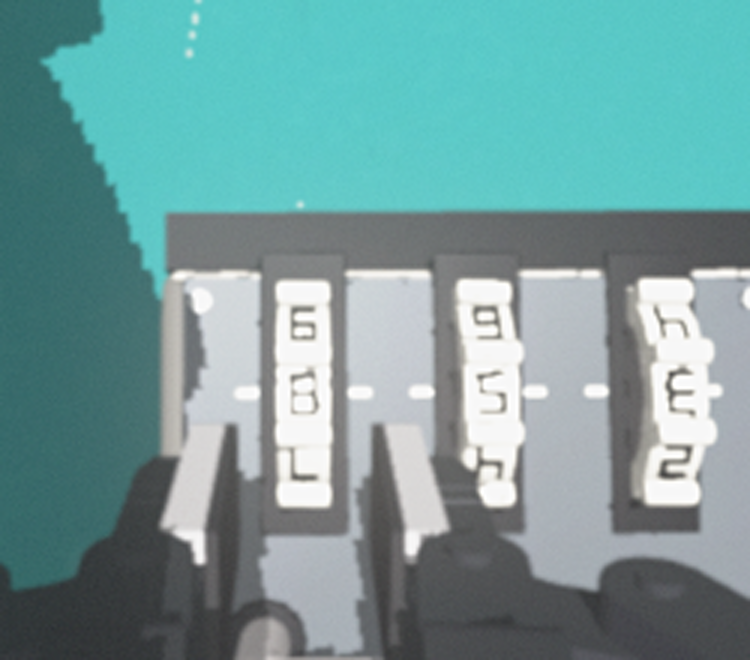

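Wheels read 3-5-8 (digits on the index lines at crop (303,392), (490,392) and (680,392)). Next is the handle.

```bash
cat >> h.py <<'E'
def Rbar(phi,yaw=YAW):
    "jaw along unit x (tool y = -ux); phi>0 tool points away from robot"
    ux=np.array([np.cos(yaw),np.sin(yaw),0]);uy=np.array([-np.sin(yaw),np.cos(yaw),0]);uz=np.array([0,0,1.])
    z=-np.cos(phi)*uz+np.sin(phi)*ux; x=-uy
    return np.stack([x,np.cross(z,x),z],1)
E
python3 - <<'E'
from h import *
z=load("wrist17")
f=lambda u,v:np.array((180+u/3,110+v/3))
a=ray(z,[f(248,392),f(361,392)],.052).mean(0);b=ray(z,[f(422,392),f(536,391)],.052).mean(0)
d=b-a;print(a,b,np.degrees(np.arctan2(d[1],d[0])))
c=ray(z,[f(163,270),f(167,213)],.052);print(c)
yaw=YAW;ux=np.array([np.cos(yaw),np.sin(yaw),0])
bar=b+.0485*ux;bar[2]=.086;print("bar",bar)
M=Rbar(np.radians(-12));print(M)
goto(bar-M@[0,0,-.09],M)
E
```

```text
[0.59567051 0.17027038 0.052     ] [0.60189927 0.20579873 0.052     ] 80.05606907830187
[[0.56554037 0.14567789 0.052     ]
 [0.55385516 0.14848786 0.052     ]]
bar [0.64966245 0.19737679 0.086     ]
[[-0.17364818 -0.96328734 -0.20475305]
 [-0.98480775  0.16985355  0.03610349]
 [-0.          0.20791169 -0.9781476 ]]
t 15.4 shift [-0.0533, 0.0365, 0.0681] turn [0.1029, -0.1026, -1.5684] deg 90.3
```

Run:
```python
from h import *
bar=np.array([0.6497,.1974,.086])
M=Rbar(np.radians(-12))
goto(bar-M@[0,0,.005],M)
```

```text
t 15.4 shift [-0.0409, 0.0366, -0.0261] turn [0.1029, -0.1026, -1.5684] deg 90.3
```

Call:
servo_tool --targets '[[[0,0,-0.02],[0.005,-0.005,-0.1]],[[-0.003,0.003,-0.035],[0.012,-0.012,-0.2]],[[-0.006,0.006,-0.045],[0.02,-0.02,-0.3]],[[-0.01,0.01,-0.05],[0.026,-0.026,-0.41]],[[-0.014,0.014,-0.05],[0.034,-0.034,-0.53]],[[-0.018,0.018,-0.05],[0.042,-0.042,-0.65]],[[-0.022,0.022,-0.05],[0.05,-0.05,-0.77]],[[-0.026,0.026,-0.05],[0.058,-0.058,-0.89]]]' --gripper 0.035

```text
time_s: 16.07
eef_pos: [0.6414, 0.1881, 0.1155]
tool_rot: [-0.352, 0.926, 0.057, -0.123]
contact_force: [-0.2, 0.6, -0.6]
gripper_width: 0.0349
```

Run:
```python
from h import *
bar=np.array([0.6497,.1974,.086])
M=Rbar(np.radians(-12))
goto(bar-M@[0,0,.015],M)
```

```text
t 16.07 shift [-0.0168, -0.0036, 0.0114] turn [0.0489, -0.0476, -0.6722] deg 38.7
```

Call:
servo_tool --targets '[[[-0.003,-0.001,0.0],[0.009,-0.009,-0.12]],[[-0.006,-0.001,0.002],[0.018,-0.018,-0.24]],[[-0.009,-0.002,0.004],[0.027,-0.026,-0.36]],[[-0.012,-0.003,0.006],[0.036,-0.035,-0.48]],[[-0.015,-0.003,0.008],[0.045,-0.043,-0.6]],[[-0.017,-0.004,0.01],[0.049,-0.048,-0.67]],[[-0.017,-0.004,0.01],[0.049,-0.048,-0.67]],[[-0.017,-0.004,0.01],[0.049,-0.048,-0.67]]]'

```text
time_s: 16.73
eef_pos: [0.6534, 0.196, 0.1021]
tool_rot: [-0.635, 0.765, 0.08, -0.068]
contact_force: [0.3, 0.1, -0.5]
gripper_width: 0.0348
```

Run:
```python
from h import *
bar=np.array([0.6497,.1974,.086])
M=Rbar(np.radians(-12))
goto(bar-M@[0,0,.005],M)
z=snap("wrist","18")
goto(bar-M@[0,0,.005],M)
P=pts(z).reshape(-1,3)
m=(P[:,2]>.078)&(P[:,2]<.096)&(P[:,0]>.6)&(P[:,0]<.69)
q=P[m];print(len(q),np.median(q,0),np.percentile(q[:,2],95))
print(tool()[2]['joints'])
```

```text
t 16.73 shift [-0.0008, 0.0005, 0.0116] turn [0.0003, -0.0001, -0.0105] deg 0.6
t 16.78 shift [-0.0006, 0.0008, 0.0119] turn [-0.0004, 0.0001, -0.0105] deg 0.6
2661 [0.65029056 0.18960623 0.08961577] 0.09125907721478038
[-0.20399081  0.82727337 -0.13693829  0.95218217  0.00443275  1.55277153
  2.64971224]
```

View pics/wrist18.png

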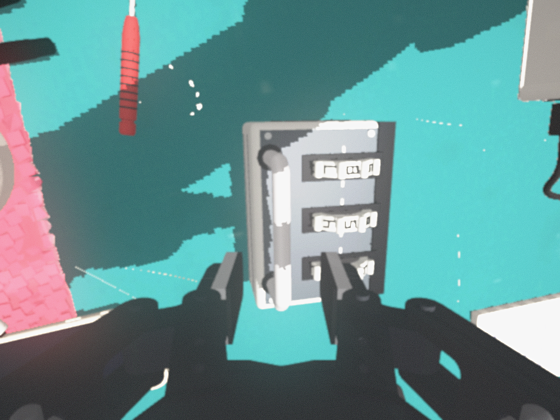

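Bar is centred between the open fingers (column 281). Descending over it.

Call:
servo_tool --targets '[[[-0.0005,0,0.012],[0,0,-0.01]],[[-0.0005,0,0.024],[0,0,-0.01]],[[-0.0005,0,0.036],[0,0,-0.01]],[[-0.0005,0,0.047],[0,0,-0.01]],[[-0.0005,0,0.057],[0,0,-0.01]],[[-0.0005,0,0.062],[0,0,-0.01]],[[-0.0005,0,0.062],[0,0,-0.01]]]'

```text
time_s: 17.37
eef_pos: [0.6407, 0.1985, 0.0405]
tool_rot: [-0.64, 0.762, 0.08, -0.068]
contact_force: [-0.3, 0.5, -0.7]
gripper_width: 0.0349
```

Run:
```python
from h import *
bar=np.array([0.650,.1974,.086])
M=Rbar(np.radians(-12))
z=snap("wrist","19");z=snap("scene","19");crop("scene19",170,110,310,250,5)
goto(bar-M@[0,0,-.046],M);print(tool()[2]['contact_force'])
```

```text
t 17.47 shift [0.0, 0.0014, 0.0017] turn [-0.0018, 0.0011, 0.0007] deg 0.1
[-0.45089101 -0.11675113 -0.11541126]
```

View pics/wrist19.png

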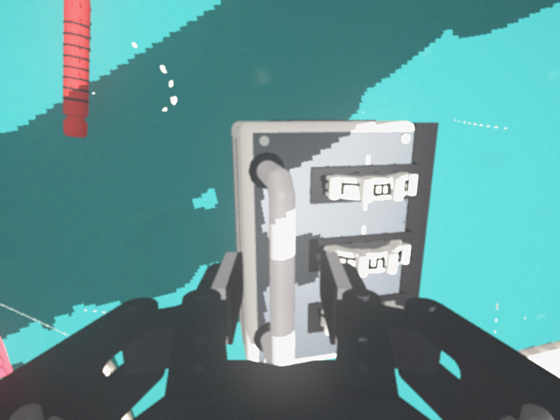

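View pics/scene19_c170.png

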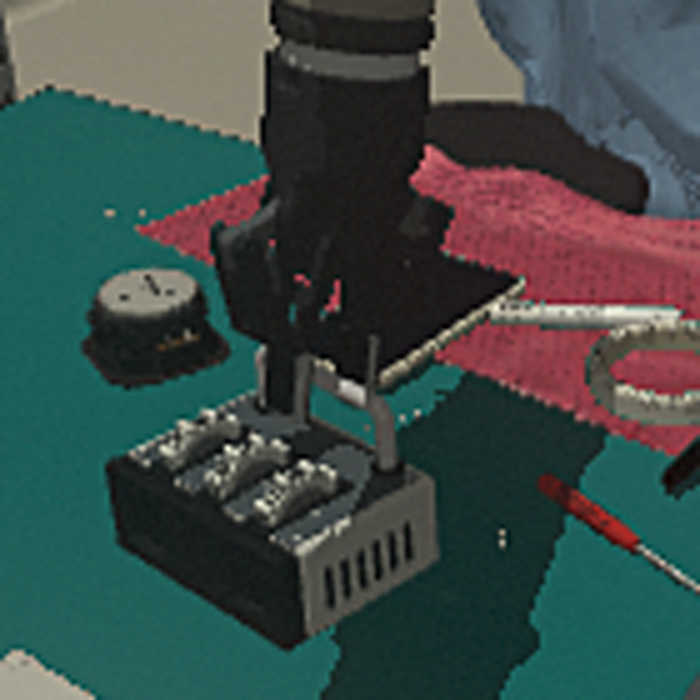

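Call:
servo_tool --targets '[[[0,0,0.0],[0,0,0]],[[0,0,0.0],[0,0,0]],[[0,0,0],[0,0,0]],[[0,0,0],[0,0,0]],[[0,0,0],[0,0,0]],[[0,0,0],[0,0,0]]]' --gripper 0.0

```text
time_s: 17.97
eef_pos: [0.6413, 0.1991, 0.0433]
tool_rot: [-0.64, 0.761, 0.08, -0.067]
contact_force: [-3.6, -0.2, 6.3]
gripper_width: 0.0079
```

Run:
```python
from h import *
z=snap("wrist","20")
p,r,s=tool();print(p,r.as_quat(),s['contact_force'],s['gripper_width'])
# bar points from depth
P=pts(z)
q=P.reshape(-1,3);m=(q[:,2]>.07)&(q[:,2]<.096)&(q[:,0]>.6)&(q[:,0]<.69)
q=q[m];uv=np.argwhere(m.reshape(420,560));v=uv[:,0]<240
print(v.sum(),np.median(q[v],0), "tool",np.round(r.inv().apply(np.median(q[v],0)-p),4), q[v][:,2].max())
# rows for the tip arc
gz=-.046
Mb=r.as_matrix();bar=p+Mb@[0,0,gz];print("bar at",bar)
yaw=YAW;ux=np.array([np.cos(yaw),np.sin(yaw),0]);uz=np.array([0,0,1])
rr=np.hypot(.088,.086);a0=np.arctan2(.086,.088)
for i,th in enumerate(np.arange(0,91,3.75)):
    t=np.radians(th);a=a0+t
    B=rr*(np.cos(a)-np.cos(a0))*ux+rr*(np.sin(a)-np.sin(a0))*uz
    ph=np.radians(-12+th*47/90)
    M=Rbar(ph)
    M0=Rbar(np.radians(-12))
    T=B-M@[0,0,gz]+M0@[0,0,gz]
    print(th,np.round(M0.T@T,4),np.round((R.from_matrix(M0).inv()*R.from_matrix(M)).as_rotvec(),3))
```

```text
[0.64129473 0.1991593  0.04333656] [-0.63982413  0.76138883  0.08043659 -0.06664903] [-3.21180799  0.16239041  5.44808445] 0.0077532367785559525
2178 [0.64520152 0.16191579 0.08864484] tool [ 0.0359 -0.0006 -0.0465] 0.09249069792090793
bar at [0.65069815 0.19744811 0.08833264]
0.0 [0. 0. 0.] [0. 0. 0.]
3.75 [ 0.      0.0053 -0.0043] [ 0.034 -0.     0.   ]
7.5 [ 0.      0.0108 -0.0081] [0.068 0.    0.   ]
11.25 [ 0.      0.0166 -0.0116] [0.103 0.    0.   ]
15.0 [ 0.      0.0226 -0.0146] [0.137 0.    0.   ]
18.75 [-0.      0.0287 -0.0172] [0.171 0.    0.   ]
22.5 [ 0.      0.035  -0.0193] [0.205 0.    0.   ]
26.25 [-0.      0.0414 -0.0209] [ 0.239 -0.     0.   ]
30.0 [-0.      0.0479 -0.0221] [ 0.273  0.    -0.   ]
33.75 [-0.      0.0545 -0.0228] [ 0.308 -0.     0.   ]
37.5 [-0.     0.061 -0.023] [ 0.342 -0.     0.   ]
41.25 [ 0.      0.0676 -0.0228] [ 0.376  0.    -0.   ]
45.0 [ 0.      0.0741 -0.022 ] [ 0.41  0.   -0.  ]
48.75 [-0.      0.0805 -0.0209] [0.444 0.    0.   ]
52.5 [-0.      0.0868 -0.0192] [ 0.479  0.    -0.   ]
56.25 [-0.      0.0929 -0.0171] [ 0.513  0.    -0.   ]
60.0 [ 0.      0.0989 -0.0146] [ 0.547  0.    -0.   ]
63.75 [-0.      0.1046 -0.0116] [0.581 0.    0.   ]
67.5 [ 0.      0.1102 -0.0082] [ 0.615 -0.     0.   ]
71.25 [ 0.      0.1154 -0.0044] [0.649 0.    0.   ]
75.0 [-0.      0.1204 -0.0003] [ 0.684  0.    -0.   ]
78.75 [-0.      0.1251  0.0042] [ 0.718  0.    -0.   ]
82.5 [0.     0.1294 0.009 ] [ 0.752 -0.    -0.   ]
86.25 [0.     0.1334 0.0142] [ 0.786 -0.     0.   ]
90.0 [-0.      0.137   0.0196] [0.82 0.   0.  ]
```

Call:
servo_tool --targets '[[[0,0.0053,-0.006],[0.034,0,0]],[[0,0.0108,-0.01],[0.068,0,0]],[[0,0.0166,-0.0136],[0.103,0,0]],[[0,0.0226,-0.0166],[0.137,0,0]],[[0,0.0287,-0.0192],[0.171,0,0]],[[0,0.035,-0.0213],[0.205,0,0]],[[0,0.0414,-0.023],[0.239,0,0]],[[0,0.0479,-0.024],[0.273,0,0]]]'

```text
time_s: 18.68
eef_pos: [0.5991, 0.2048, 0.0727]
tool_rot: [-0.643, 0.766, -0.025, 0.02]
contact_force: [0.7, -0.1, -9.4]
gripper_width: 0.0079
```

```bash
cat >> h.py <<'E'
def barstate(tag):
    p,r,s=tool();b=p+r.apply([0,0,-.043]);z=r.apply([0,0,1])
    print("bar",np.round(b,4),"phi",round(np.degrees(np.arctan2(np.hypot(z[0],z[1])*np.sign(z[0]),-z[2])),1),"F",np.round(s['contact_force'],1),"T",np.round(s['torque'],2),"w",round(s['gripper_width'],4),"j",np.round(s['joints'],2))
    z=snap("scene",tag);crop("scene"+tag,170,130,310,250,5)
    z=snap("side",tag);crop("side"+tag,200,130,320,230,6)
E
python3 -c "
from h import *
barstate('21')"
```

```text
bar [0.5964 0.2054 0.1156] phi 3.6 F [ 0.7 -0.1 -9.4] T [0.01 0.01 0.02] w 0.0079 j [-0.3   0.54 -0.12  1.51  0.11  1.04  2.52]
```

View pics/side21_c200.png

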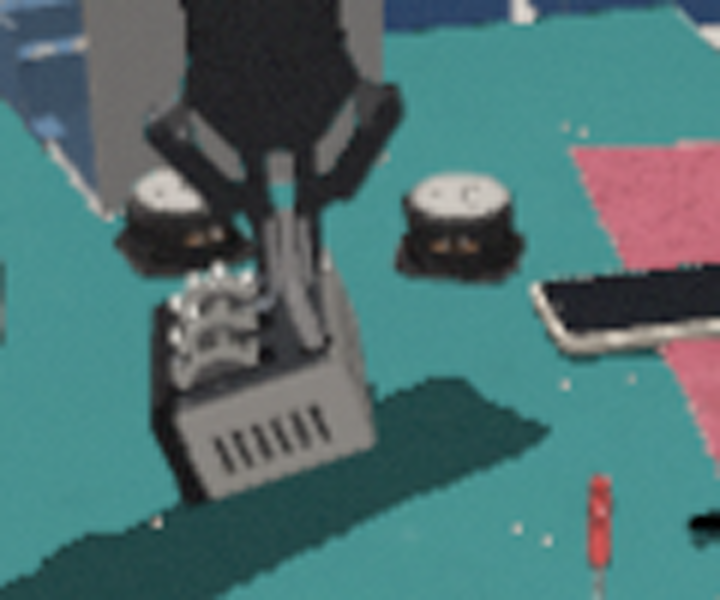

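View pics/scene21_c170.png

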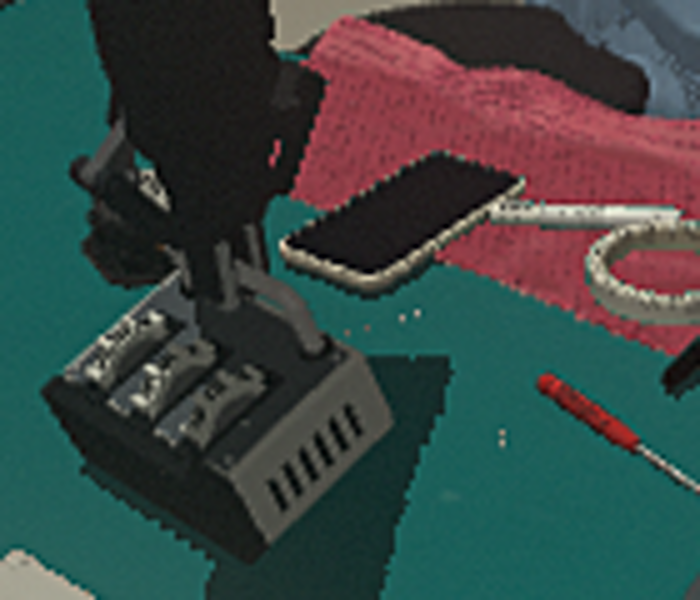

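The side view shows the unit turning rigidly with the tool, about 16° tilted and 9 mm clear of the bench. The bar is held firmly, so I'll rotate the tool further and carry it slightly away from the instrument.

```bash
cat >> h.py <<'E'
def rows(th0,th1,phi0,phi1,dedge,n,gz=-.043,press=0):
    """unit angle th0->th1 (deg), tool phi0->phi1, edge moves by dedge=(along ux, up); rows in start tool frame"""
    ux=np.array([np.cos(YAW),np.sin(YAW),0]);uz=np.array([0,0,1.])
    e2b=lambda t:(.088*np.cos(t)-.086*np.sin(t))*ux+(.088*np.sin(t)+.086*np.cos(t))*uz
    M0=Rbar(np.radians(phi0));b0=e2b(np.radians(th0))
    for i in range(1,n+1):
        f=i/n;th=np.radians(th0+f*(th1-th0));ph=np.radians(phi0+f*(phi1-phi0))
        B=e2b(th)-b0+f*(dedge[0]*ux+dedge[1]*uz);M=Rbar(ph)
        T=M0.T@(B-M@[0,0,gz]+M0@[0,0,gz]);w=ph-np.radians(phi0)
        print([[0,round(T[1],4),round(T[2],4)],[round(w,3),0,0]],end=", ")
    print()
E
python3 - <<'E'
from h import *
p,r,s=tool();z=r.apply([0,0,1]);print(p,z,np.round(s['contact_force'],1),s['gripper_width'])
ph=np.degrees(np.arcsin(z[0]/np.cos(YAW)));print(ph)
rows(ph+12,57,ph,45,(.045,-.006),8)
E
```

```text
[0.59592701 0.20673301 0.07289025] [ 0.05728333 -0.01109429 -0.99829632] [-2.3  0.4 -9.4] 0.008086670321185999
3.3346068036955807
[[0, np.float64(0.0001), np.float64(-0.0049)], [np.float64(0.091), 0, 0]], [[0, np.float64(0.0007), np.float64(-0.0092)], [np.float64(0.182), 0, 0]], [[0, np.float64(0.0018), np.float64(-0.0129)], [np.float64(0.273), 0, 0]], [[0, np.float64(0.0033), np.float64(-0.0161)], [np.float64(0.364), 0, 0]], [[0, np.float64(0.0051), np.float64(-0.0185)], [np.float64(0.454), 0, 0]], [[0, np.float64(0.0073), np.float64(-0.0203)], [np.float64(0.545), 0, 0]], [[0, np.float64(0.0096), np.float64(-0.0214)], [np.float64(0.636), 0, 0]], [[0, np.float64(0.0122), np.float64(-0.0217)], [np.float64(0.727), 0, 0]],
```

Call:
servo_tool --targets '[[[0,0.0001,-0.005],[0.091,0,0]],[[0,0.0007,-0.0092],[0.182,0,0]],[[0,0.0018,-0.0129],[0.273,0,0]],[[0,0.0033,-0.0161],[0.364,0,0]],[[0,0.0051,-0.0185],[0.454,0,0]],[[0,0.0073,-0.0203],[0.545,0,0]],[[0,0.0096,-0.0214],[0.636,0,0]],[[0,0.0096,-0.0214],[0.636,0,0]]]'

```text
time_s: 19.45
eef_pos: [0.5885, 0.2068, 0.094]
tool_rot: [-0.604, 0.72, -0.263, 0.22]
contact_force: [1.1, -1.7, -8.5]
gripper_width: 0.0077
```

```bash
python3 -c "
from h import *
barstate('22');barstate('22')"
```

```text
bar [0.5612 0.2117 0.1269] phi 40.1 F [ 1.1 -1.7 -8.5] T [ 0.12  1.95 -0.18] w 0.0077 j [-0.92  0.31  0.29  2.11  1.08  0.48  1.38]
bar [0.5584 0.2145 0.1248] phi 39.8 F [ -2.8   1.1 -10. ] T [0.61 2.64 0.08] w 0.0072 j [-0.92  0.31  0.29  2.11  1.07  0.47  1.39]
```

View pics/side22_c200.png

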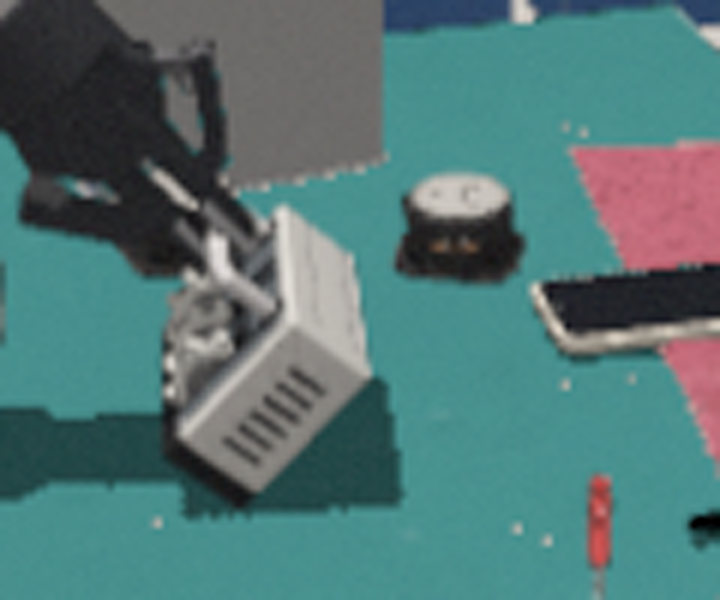

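```bash
cat >> h.py <<'E'
def plane(n,poly,crop0,f):
    z=load(n);P=pts(z);m=np.zeros(P.shape[:2],np.uint8)
    pl=(np.array(poly)/f+np.array(crop0)).astype(np.int32);cv2.fillPoly(m,[pl],1)
    q=P[m>0];q=q[~np.isnan(q).any(1)];c=np.median(q,0);
    for _ in range(3):
        u,s_,v=np.linalg.svd(q-q.mean(0),full_matrices=False);d=np.abs((q-q.mean(0))@v[2]);q=q[d<2.5*np.std(d)+1e-4]
    return q.mean(0),v[2],len(q),s_[2]/np.sqrt(len(q))
E
python3 - <<'E'
from h import *
c,n,k,e=plane("side22",[(290,225),(340,262),(362,355),(305,315)],(200,130),6)
n=n*np.sign(n[2]);print(c,n,k,e,"theta from up-comp",np.degrees(np.arcsin(n[2])))
rows(52,75,39.8,58,(.0,-.002),5)
E
```

```text
[0.60932794 0.20154264 0.09735622] [ 0.6719694  -0.10975821  0.73240034] 95 0.0005582946146247018 theta from up-comp 47.08800250814215
[[0, np.float64(0.006), np.float64(-0.0049)], [np.float64(0.064), 0, 0]], [[0, np.float64(0.0123), np.float64(-0.0093)], [np.float64(0.127), 0, 0]], [[0, np.float64(0.0191), np.float64(-0.0131)], [np.float64(0.191), 0, 0]], [[0, np.float64(0.0261), np.float64(-0.0163)], [np.float64(0.254), 0, 0]], [[0, np.float64(0.0334), np.float64(-0.019)], [np.float64(0.318), 0, 0]],
```

Run:
```python
from h import *
rows(47,64,39.8,54,(.0,-.003),6)
```

```text
[[0, np.float64(0.0034), np.float64(-0.0033)], [np.float64(0.041), 0, 0]], [[0, np.float64(0.007), np.float64(-0.0065)], [np.float64(0.083), 0, 0]], [[0, np.float64(0.0107), np.float64(-0.0094)], [np.float64(0.124), 0, 0]], [[0, np.float64(0.0146), np.float64(-0.0122)], [np.float64(0.165), 0, 0]], [[0, np.float64(0.0187), np.float64(-0.0148)], [np.float64(0.207), 0, 0]], [[0, np.float64(0.0229), np.float64(-0.0172)], [np.float64(0.248), 0, 0]],
```

Call:
servo_tool --targets '[[[0,0.0034,-0.0033],[0.041,0,0]],[[0,0.007,-0.0065],[0.083,0,0]],[[0,0.0107,-0.0094],[0.124,0,0]],[[0,0.0146,-0.0122],[0.165,0,0]],[[0,0.0187,-0.0148],[0.207,0,0]],[[0,0.0229,-0.0172],[0.248,0,0]],[[0,0.0229,-0.0172],[0.248,0,0]]]'

```text
time_s: 20.23
eef_pos: [0.5606, 0.2147, 0.0921]
tool_rot: [-0.574, 0.681, -0.347, 0.293]
contact_force: [-0.2, -0.1, -9.5]
gripper_width: 0.0079
```

```bash
python3 -c "
from h import *
barstate('23')"
```

```text
bar [0.5263 0.2206 0.1174] phi 54.0 F [-0.2 -0.1 -9.5] T [0.5  2.65 0.06] w 0.0079 j [-1.17  0.38  0.35  2.3   1.68  0.65  0.58]
```

View pics/side23_c200.png

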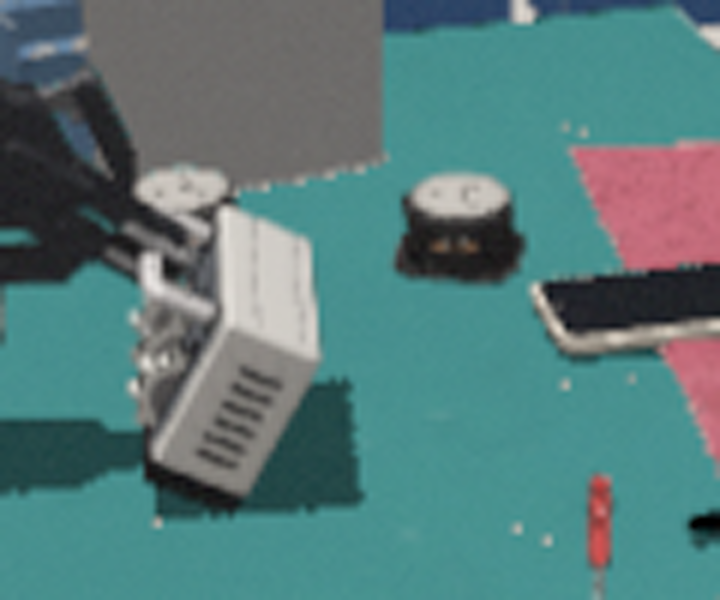

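Run:
```python
from h import *
c,n,k,e=plane("side23",[(233,225),(300,250),(312,345),(238,315)],(200,130),6)
n=n*np.sign(n[2]);th=np.degrees(np.arcsin(n[2]));print(c,n,k,e,th)
print("edge h",.1174-.088*np.sin(np.radians(th))-.086*np.cos(np.radians(th)))
rows(th,th+13,54,67,(.02,-.003),4)
```

```text
[0.58484512 0.20365968 0.10082909] [ 0.47606094 -0.08249387  0.87553454] 142 0.00061299604483284 61.10830198167229
edge h -0.0011984151086537886
[[0, np.float64(0.0008), np.float64(0.0002)], [np.float64(0.057), 0, 0]], [[0, np.float64(0.0019), np.float64(0.0006)], [np.float64(0.113), 0, 0]], [[0, np.float64(0.0031), np.float64(0.0012)], [np.float64(0.17), 0, 0]], [[0, np.float64(0.0046), np.float64(0.0021)], [np.float64(0.227), 0, 0]],
```

View pics/scene23.png

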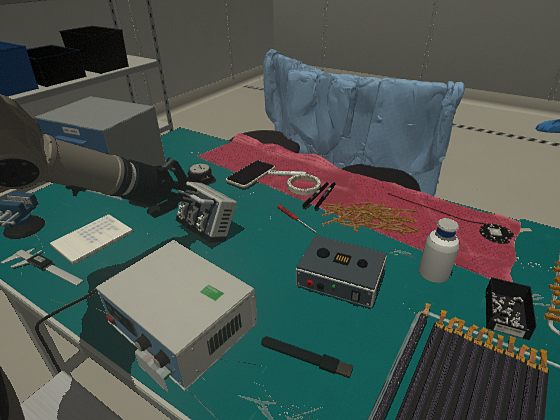

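Call:
servo_tool --targets '[[[0,0.0008,0.0002],[0.057,0,0]],[[0,0.0019,0.0006],[0.113,0,0]],[[0,0.0031,0.0012],[0.17,0,0]],[[0,0.0046,0.0021],[0.227,0,0]],[[0,0.0046,0.0021],[0.227,0,0]]]'

```text
time_s: 20.75
eef_pos: [0.5682, 0.2135, 0.1012]
tool_rot: [-0.527, 0.633, -0.433, 0.365]
contact_force: [-6.2, -1.3, 20.4]
gripper_width: 0.0075
```

```bash
python3 -c "
from h import *
barstate('24')"
```

```text
bar [0.5286 0.2205 0.1166] phi 69.0 F [-6.2 -1.3 20.4] T [-0.62 -2.33 -0.39] w 0.0075 j [-1.25  0.59  0.32  2.36  1.9   0.96  0.15]
```

View pics/side24_c200.png

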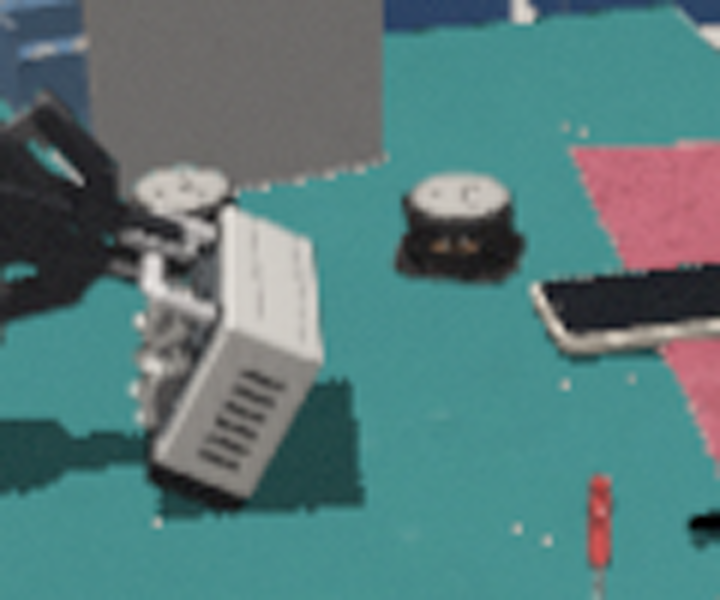

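View pics/scene24_c170.png

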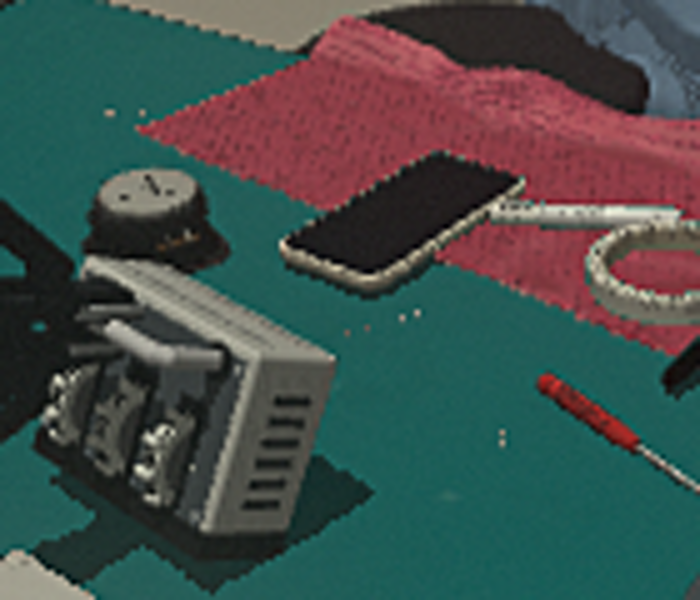

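Run:
```python
from h import *
c,n,k,e=plane("side24",[(238,225),(300,250),(314,345),(242,315)],(200,130),6)
n=n*np.sign(n[2]);th=np.degrees(np.arcsin(n[2]));print(c,n,k,e,th)
print("edge h",.1166-.088*np.sin(np.radians(th))-.086*np.cos(np.radians(th)))
barstate('25')
rows(61,85,69,72,(0,.003),8)
```

```text
[0.58732126 0.21057968 0.09984127] [ 0.46167146 -0.07877109  0.88354659] 125 0.0006590740164244636 62.07319155942607
edge h -0.0014296214957284642
bar [0.5291 0.2204 0.1167] phi 68.8 F [-4.8 -0.9 17.1] T [-0.57 -1.76 -0.3 ] w 0.0076 j [-1.25  0.59  0.32  2.36  1.9   0.96  0.15]
[[0, np.float64(0.0033), np.float64(-0.0052)], [np.float64(0.007), 0, 0]], [[0, np.float64(0.0069), np.float64(-0.0102)], [np.float64(0.013), 0, 0]], [[0, np.float64(0.0107), np.float64(-0.015)], [np.float64(0.02), 0, 0]], [[0, np.float64(0.0148), np.float64(-0.0196)], [np.float64(0.026), 0, 0]], [[0, np.float64(0.0191), np.float64(-0.0239)], [np.float64(0.033), 0, 0]], [[0, np.float64(0.0236), np.float64(-0.0279)], [np.float64(0.039), 0, 0]], [[0, np.float64(0.0283), np.float64(-0.0317)], [np.float64(0.046), 0, 0]], [[0, np.float64(0.0332), np.float64(-0.0351)], [np.float64(0.052), 0, 0]],
```

Call:
servo_tool --targets '[[[0,0.0033,-0.0052],[0.007,0,0]],[[0,0.0069,-0.0102],[0.013,0,0]],[[0,0.0107,-0.015],[0.02,0,0]],[[0,0.0148,-0.0196],[0.026,0,0]],[[0,0.0191,-0.0239],[0.033,0,0]],[[0,0.0236,-0.0279],[0.039,0,0]],[[0,0.0283,-0.0317],[0.046,0,0]],[[0,0.0332,-0.0351],[0.052,0,0]]]'

```text
time_s: 21.62
eef_pos: [0.5192, 0.2222, 0.076]
tool_rot: [-0.522, 0.627, -0.442, 0.374]
contact_force: [0.8, -0.6, 0.4]
gripper_width: 0.0076
```

```bash
python3 -c "
from h import *
barstate('26')"
```

```text
bar [0.4792 0.2293 0.0902] phi 70.7 F [ 0.8 -0.6  0.4] T [ 0.05  0.44 -0.03] w 0.0076 j [-1.35  0.68  0.26  2.41  1.8   1.06  0.02]
```

View pics/side26_c200.png

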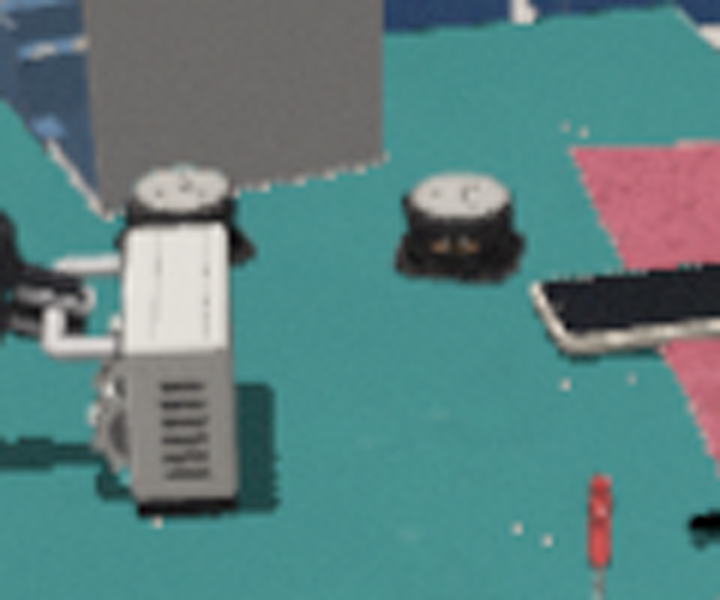

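View pics/scene26_c170.png

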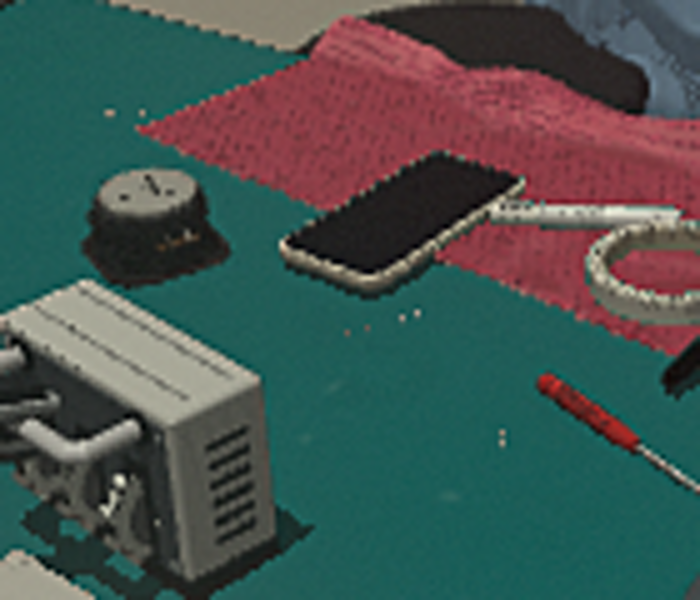

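Both views show the unit upright with no net force at the wrist. Releasing gently and backing off along the tool.

Call:
servo_tool --targets '[[[0,0,0],[0,0,0]],[[0,0,0],[0,0,0]],[[0,0,0],[0,0,0]],[[0,0,-0.008],[0,0,0]],[[0,0,-0.02],[0,0,0]],[[0,0,-0.035],[0,0,0]],[[0,0,-0.05],[0,0,0]],[[0,0,-0.06],[0,0,0]]]' --gripper 0.024

```text
time_s: 22.38
eef_pos: [0.4594, 0.2311, 0.0928]
tool_rot: [-0.526, 0.626, -0.44, 0.371]
contact_force: [0.4, -0.1, -0.1]
gripper_width: 0.0238
```

Run:
```python
from h import *
barstate('27')
c,n,k,e=plane("side27",[(130,230),(220,230),(225,345),(132,345)],(200,130),6)
n=n*np.sign(n[2]);print(c,n,k,e)
```

```text
bar [0.4195 0.238  0.1073] phi 70.3 F [ 0.4 -0.1 -0.1] T [0.18 1.05 0.01] w 0.0238 j [-1.48  0.61  0.19  2.45  1.61  1.11  0.09]
[0.53836356 0.21514961 0.09990848] [0.00283812 0.00232099 0.99999328] 236 0.0009453690308386821
```

View pics/side27_c200.png

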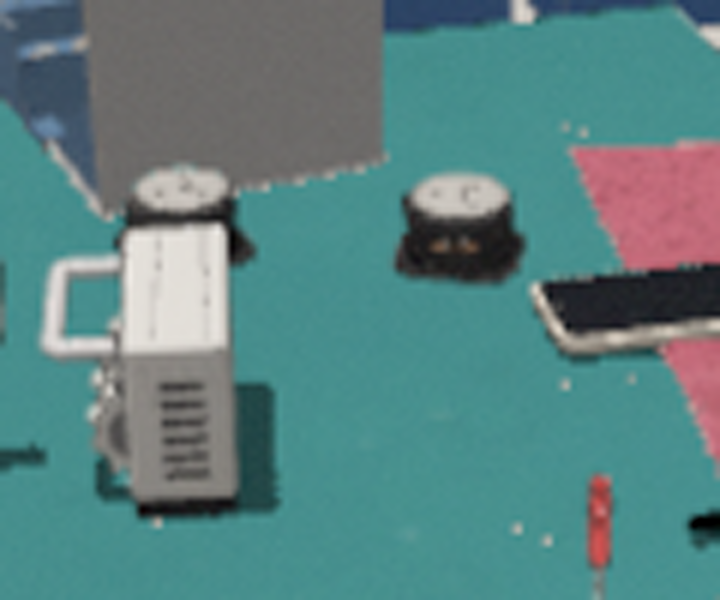

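View pics/scene27.png

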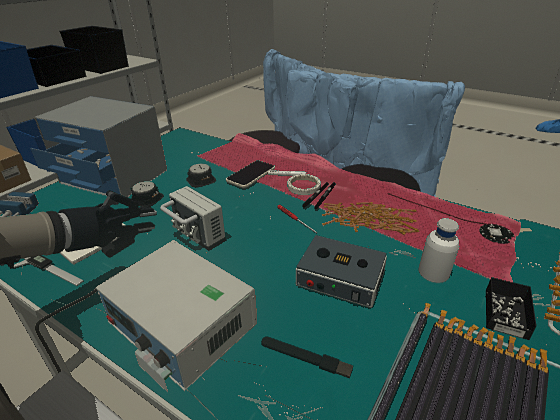

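The unit stands free: top face at z = 0.0999, normal vertical to 0.2°. Now I'll raise and pitch the tool back to vertical, and measure the standing unit.

Call:
servo_tool --targets '[[[0,-0.02,-0.01],[-0.05,0,0]],[[0,-0.045,-0.02],[-0.16,0,0]],[[0,-0.07,-0.03],[-0.28,0,0]],[[0,-0.095,-0.04],[-0.4,0,0]],[[0,-0.12,-0.04],[-0.52,0,0]],[[0,-0.14,-0.04],[-0.64,0,0]],[[0,-0.16,-0.04],[-0.76,0,0]],[[0,-0.17,-0.04],[-0.88,0,0]]]' --gripper 0.066

```text
time_s: 23.15
eef_pos: [0.4758, 0.2236, 0.2483]
tool_rot: [-0.591, 0.722, -0.286, 0.217]
contact_force: [0.5, 0.6, 0.7]
gripper_width: 0.0658
```

Run:
```python
from h import *
p,r,s=tool();print(p,np.round(s['joints'],2))
for n in ("scene27","side27"):
    P=pts(load(n)).reshape(-1,3)
    m=(P[:,2]>.0955)&(P[:,2]<.106)&(P[:,0]>.45)&(P[:,0]<.62)&(P[:,1]>.12)&(P[:,1]<.3)
    q=P[m];rc=cv2.minAreaRect((q[:,:2]*1000).astype(np.float32));print(n,len(q),rc,np.median(q[:,2]),cv2.boxPoints(rc).tolist())
Y=np.radians(-10);ux=np.array([np.cos(Y),np.sin(Y),0]);uy=np.array([-np.sin(Y),np.cos(Y),0])
M=np.stack([uy,ux,[0,0,-1]],1)
goto([.535,.215,.22],M)
goto([.50,.22,.26],Rbar(0))
```

```text
[0.47580176 0.22362721 0.24831761] [-1.28 -0.04  0.31  2.07  0.86  1.    1.54]
scene27 777 ((535.2701416015625, 220.07522583007812), (134.53366088867188, 54.20465850830078), 79.8665771484375) 0.10029558623621357 [[496.7555847167969, 158.62612915039062], [550.1146850585938, 149.08929443359375], [573.78466796875, 281.5243225097656], [520.4255981445312, 291.0611572265625]]
side27 363 ((536.8414306640625, 217.69473266601562), (135.90115356445312, 52.178611755371094), 79.0443115234375) 0.0997082848237412 [[498.3136291503906, 155.94085693359375], [549.541259765625, 146.02432250976562], [575.3692626953125, 279.4486083984375], [524.1416015625, 289.3651428222656]]
t 23.15 shift [-0.0045, -0.0254, 0.061] turn [-0.0546, 1.1193, 2.9101] deg 178.7
t 23.15 shift [-0.0012, -0.026, 0.0077] turn [-0.7342, -0.0358, -0.0237] deg 42.1
```

Call:
servo_tool --targets '[[[0,-0.008,0.0],[-0.12,0,0]],[[0,-0.016,0.0],[-0.24,0,0]],[[0,-0.025,0.005],[-0.34,0,0]],[[0,-0.025,0.005],[-0.34,0,0]],[[0,-0.025,0.005],[-0.34,0,0]],[[0,-0.025,0.005],[-0.34,0,0]]]'

```text
time_s: 23.65
eef_pos: [0.4982, 0.2188, 0.2605]
tool_rot: [-0.617, 0.761, -0.162, 0.115]
contact_force: [0.4, 0.6, -0.0]
gripper_width: 0.0659
```

Run:
```python
from h import *
p,r,s=tool();print(p,np.round(s['joints'],2))
Y=np.radians(-10.3);ux=np.array([np.cos(Y),np.sin(Y),0]);uy=np.array([-np.sin(Y),np.cos(Y),0])
M=np.stack([uy,ux,[0,0,-1]],1)
goto([.535,.219,.22],M)
```

```text
[0.49818712 0.21878909 0.26047287] [-1.14  0.06  0.49  1.76  0.33  1.1   2.17]
t 23.65 shift [-0.009, -0.0174, 0.0511] turn [-0.0498, 0.6171, 3.0515] deg 178.4
```

Call:
servo_tool --targets '[[[0,0,0],[-0.002,0.024,0.12]],[[0,0,0],[-0.004,0.048,0.24]],[[0,0,0],[-0.006,0.073,0.36]],[[0,0,0],[-0.008,0.097,0.48]],[[0,0,0],[-0.01,0.121,0.6]],[[0,0,0],[-0.012,0.146,0.72]],[[0,0,0],[-0.014,0.17,0.84]],[[0,0,0],[-0.016,0.194,0.96]]]'

```text
time_s: 24.32
eef_pos: [0.4949, 0.2214, 0.2588]
tool_rot: [-0.181, 0.968, -0.142, 0.099]
contact_force: [0.3, -0.3, 1.2]
gripper_width: 0.0661
```

Run:
```python
from h import *
p,r,s=tool();print(p,np.round(s['joints'],2))
Y=np.radians(-10.3);ux=np.array([np.cos(Y),np.sin(Y),0]);uy=np.array([-np.sin(Y),np.cos(Y),0])
M=np.stack([uy,ux,[0,0,-1]],1)
goto([.535,.219,.22],M)
```

```text
[0.49492132 0.22141317 0.25880766] [-1.17  0.23  0.58  1.58  0.22  1.31  1.28]
t 24.32 shift [-0.0303, -0.003, 0.0468] turn [-0.0363, 0.4203, 2.0941] deg 122.4
```

Call:
servo_tool --targets '[[[0,0,0],[-0.002,0.024,0.12]],[[0,0,0],[-0.004,0.048,0.24]],[[0,0,0],[-0.006,0.073,0.36]],[[0,0,0],[-0.008,0.097,0.48]],[[0,0,0],[-0.01,0.121,0.6]],[[0,0,0],[-0.012,0.146,0.72]],[[0,0,0],[-0.014,0.17,0.84]],[[0,0,0],[-0.016,0.194,0.96]]]'

```text
time_s: 24.98
eef_pos: [0.4951, 0.2214, 0.2588]
tool_rot: [0.3, 0.948, -0.089, 0.061]
contact_force: [-0.1, -0.2, -0.2]
gripper_width: 0.0656
```

Call:
servo_tool --targets '[[[0,0,0],[-0.002,0.024,0.12]],[[0,0,0],[-0.004,0.048,0.24]],[[0,0,0],[-0.006,0.073,0.36]],[[0,0,0],[-0.008,0.097,0.48]],[[0,0,0],[-0.01,0.121,0.6]],[[0,0,0],[-0.012,0.146,0.72]],[[0,0,0],[-0.014,0.17,0.84]],[[0,0,0],[-0.016,0.194,0.96]]]'

```text
time_s: 25.65
eef_pos: [0.495, 0.2212, 0.2587]
tool_rot: [0.71, 0.704, -0.015, 0.008]
contact_force: [0.4, -0.6, -0.2]
gripper_width: 0.0663
```

Run:
```python
from h import *
p,r,s=tool();print(p,np.round(s['joints'],2))
Y=np.radians(-10.3);ux=np.array([np.cos(Y),np.sin(Y),0]);uy=np.array([-np.sin(Y),np.cos(Y),0])
M=np.stack([uy,ux,[0,0,-1]],1)
goto([.535,.219,.20],M)
```

```text
[0.49503468 0.22115866 0.25874847] [-1.12  0.38  0.93  1.43 -0.27  1.49 -0.21]
t 25.65 shift [0.0001, 0.0406, 0.0584] turn [-0.0073, 0.0341, 0.1715] deg 10.0
```

Call:
servo_tool --targets '[[[0,0.01,0.03],[-0.003,0.017,0.085]],[[0,0.02,0.06],[-0.007,0.034,0.17]],[[0,0.03,0.09],[-0.007,0.034,0.17]],[[0,0.04,0.12],[-0.007,0.034,0.17]],[[0,0.04,0.135],[-0.007,0.034,0.17]],[[0,0.04,0.135],[-0.007,0.034,0.17]],[[0,0.04,0.135],[-0.007,0.034,0.17]],[[0,0.04,0.135],[-0.007,0.034,0.17]]]'

```text
time_s: 26.32
eef_pos: [0.5362, 0.2169, 0.1262]
tool_rot: [0.765, 0.644, 0.002, 0.001]
contact_force: [1.1, -0.1, 0.7]
gripper_width: 0.0661
```

Run:
```python
from h import *
p,r,s=tool();print(p,np.round(s['joints'],2))
z=snap("wrist","28")
P=pts(z).reshape(-1,3)
m=(P[:,2]>.096)&(P[:,2]<.104)&(P[:,0]>.45)&(P[:,0]<.62)&(P[:,1]>.12)&(P[:,1]<.3)
q=P[m];rc=cv2.minAreaRect((q[:,:2]*1000).astype(np.float32));print(len(q),rc)
```

```text
[0.53622119 0.21685066 0.12621366] [-1.02  0.54  0.89  1.58 -0.44  1.23 -0.22]
17139 ((536.0936279296875, 218.3338623046875), (131.40350341796875, 54.279903411865234), 79.73683166503906)
```

View pics/wrist28.png

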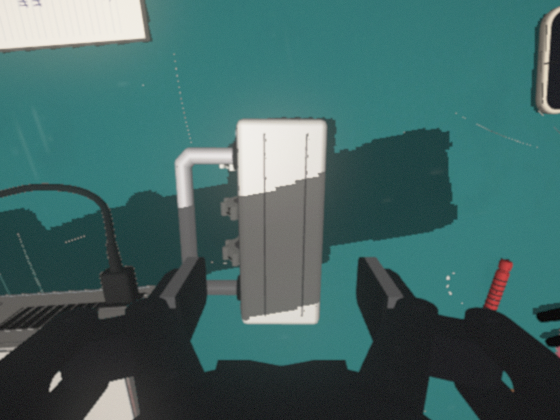

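Run:
```python
from h import *
def M(Y):
    Y=np.radians(Y);ux=np.array([np.cos(Y),np.sin(Y),0]);uy=np.array([-np.sin(Y),np.cos(Y),0]);return np.stack([uy,ux,[0,0,-1]],1)
goto([.5361,.2183,.085],M(-10.26))
z=load("wrist28");P=pts(z);p=np.array([0.53622119,0.21685066,0.12621366]);q=R.from_quat([0.765,0.644,.002,.001])
for u,v in ((195,268),(200,275),(365,268),(372,275),(190,290),(375,290)): print(u,v,np.round(q.inv().apply(P[v,u]-p),4))
```

```text
t 26.37 shift [0.0012, -0.0013, 0.0419] turn [0.0053, -0.0028, 0.0066] deg 0.5
195 268 [ 0.0108 -0.0328 -0.0475]
200 275 [ 0.006  -0.032  -0.0438]
365 268 [ 0.0101  0.0337 -0.0463]
372 275 [ 0.011   0.0342 -0.0545]
190 290 [ 0.0069 -0.0323 -0.058 ]
375 290 [ 0.0082  0.0338 -0.0608]
```

Call:
servo_tool --targets '[[[0.001,-0.001,0.015],[0.005,-0.003,0.007]],[[0.001,-0.001,0.032],[0.005,-0.003,0.007]],[[0.001,-0.001,0.042],[0.005,-0.003,0.007]],[[0.001,-0.001,0.045],[0.005,-0.003,0.007]],[[0.001,-0.001,0.045],[0.005,-0.003,0.007]]]'

```text
time_s: 26.78
eef_pos: [0.5355, 0.2173, 0.0799]
tool_rot: [0.768, 0.641, -0.002, -0.0]
contact_force: [0.1, 0.1, -0.9]
gripper_width: 0.0661
```

```bash
cat >> h.py <<'E'
def Mu(Y):
    Y=np.radians(Y);ux=np.array([np.cos(Y),np.sin(Y),0]);uy=np.array([-np.sin(Y),np.cos(Y),0]);return np.stack([uy,ux,[0,0,-1]],1)
E
python3 - <<'E'
from h import *
z=snap("wrist","29")
goto([.5361,.2183,.040],Mu(-10.26))
E
```

```text
t 26.83 shift [0.001, -0.0003, 0.0407] turn [-0.0009, 0.0017, -0.0015] deg 0.1
```

View pics/wrist29.png

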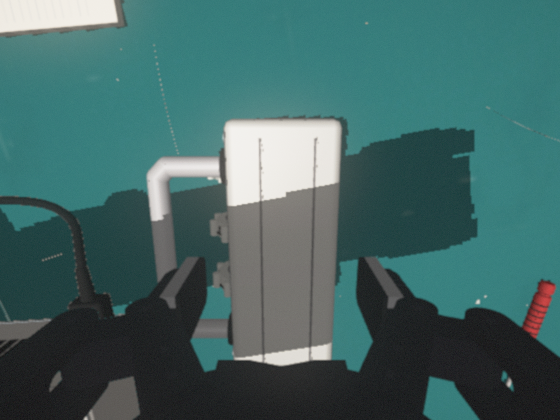

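Call:
servo_tool --targets '[[[0.001,0,0.01],[0,0,0]],[[0.001,0,0.02],[0,0,0]],[[0.001,0,0.03],[0,0,0]],[[0.001,0,0.037],[0,0,0]],[[0.001,0,0.04],[0,0,0]],[[0.001,0,0.04],[0,0,0]]]'

```text
time_s: 27.33
eef_pos: [0.5354, 0.2179, 0.0394]
tool_rot: [0.768, 0.64, -0.002, -0.0]
contact_force: [0.5, 1.1, -1.0]
gripper_width: 0.0659
```

Run:
```python
from h import *
goto([.5361,.2183,.040],Mu(-10.26));print(tool()[2]['contact_force'])
z=snap("wrist","30")
z=snap("side","30");crop("side30",180,110,300,210,6)
```

```text
t 27.33 shift [0.0005, 0.0006, -0.0006] turn [-0.0028, 0.0029, -0.0016] deg 0.2
[ 0.47263394  1.09317909 -1.00702087]
```

View pics/wrist30.png

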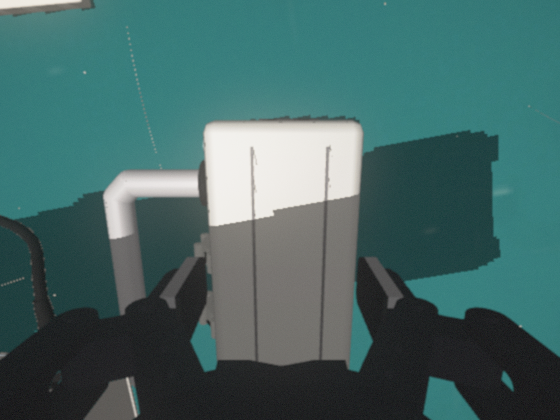

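View pics/side30_c180.png

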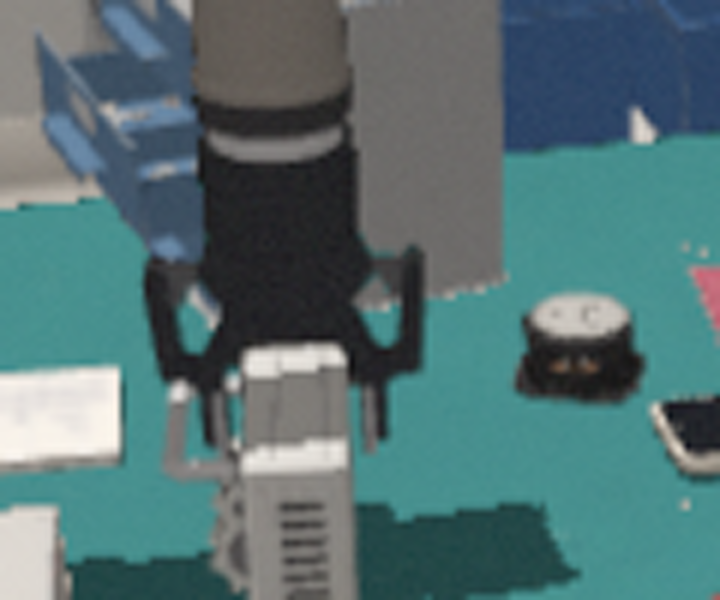

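Fingers straddle the case, with the front finger inside the bow. Closing.

Call:
servo_tool --targets '[[[0,0,0],[0,0,0]],[[0,0,0],[0,0,0]],[[0,0,0],[0,0,0]],[[0,0,0],[0,0,0]],[[0,0,0],[0,0,0]]]' --gripper 0.03

```text
time_s: 27.85
eef_pos: [0.5367, 0.2184, 0.0414]
tool_rot: [0.768, 0.641, -0.0, 0.0]
contact_force: [-1.0, -0.2, 5.2]
gripper_width: 0.0511
```

Call:
servo_tool --targets '[[[0,0,-0.01],[0,0,0]],[[0,0,-0.03],[0,0,0]],[[0,0,-0.05],[0,0,0]],[[0,0,-0.07],[0,0,0]],[[0,0,-0.085],[0,0,0]],[[0,0,-0.085],[0,0,0]],[[0,0,-0.085],[0,0,0]]]'

```text
time_s: 28.43
eef_pos: [0.5357, 0.2182, 0.1247]
tool_rot: [0.768, 0.641, -0.002, -0.0]
contact_force: [-0.4, -1.1, -9.7]
gripper_width: 0.0511
```

Run:
```python
from h import *
p,r,s=tool();print(p,np.round(s['contact_force'],1),np.round(s['torque'],2),s['gripper_width'],np.round(s['joints'],2))
z=snap("side","31");crop("side31",180,80,300,200,5)
z=snap("wrist","31")
```

```text
[0.53565158 0.21821628 0.12466944] [-0.4 -1.1 -9.7] [-0.02  0.03 -0.  ] 0.051085305054878426 [-1.02  0.55  0.89  1.57 -0.44  1.24 -0.23]
```

View pics/side31_c180.png

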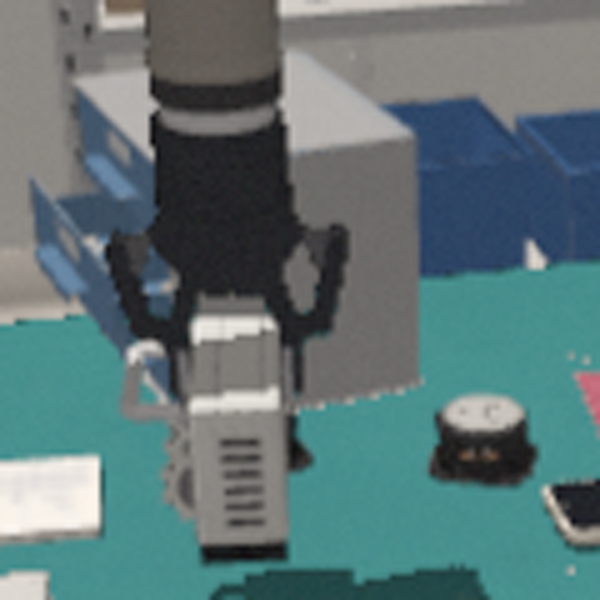

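View pics/wrist31.png

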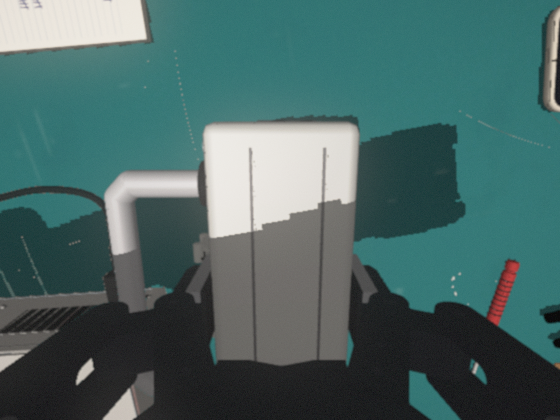

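Run:
```python
from h import *
crop("scene0",290,225,395,310,7)
for n,box in (("scene0",(300,228,388,285)),("side0",(238,236,308,290))):
    z=load(n);g=cv2.cvtColor(z['p'],cv2.COLOR_RGB2GRAY);x0,y0,x1,y1=box
    P=pts(z)
    lid=((P[...,2]>.050)&(P[...,2]<.07)).astype(np.uint8)
    m=((g<45)&(lid>0)).astype(np.uint8);mm=np.zeros_like(m);mm[y0:y1,x0:x1]=m[y0:y1,x0:x1]
    k,lab,st,ce=cv2.connectedComponentsWithStats(mm)
    for i in range(1,k):
        if st[i,4]>30: print(n,st[i],np.round(ce[i],1),"z.0645",np.round(ray(z,[ce[i]],.0605)[0],4))
```

```text
scene0 [317 248  13  10 106] [322.8 252.6] z.0645 [ 0.5682 -0.091   0.0605]
scene0 [333 253  19  13 112] [342.  258.6] z.0645 [ 0.5722 -0.1314  0.0605]
scene0 [357 259  11   9  74] [362.1 263.1] z.0645 [ 0.5806 -0.1697  0.0605]
scene0 [300 268  59  17  70] [328.5 275.9] z.0645 [ 0.5149 -0.1315  0.0605]
side0 [261 243   9   7  42] [265.2 246.3] z.0645 [ 0.5714 -0.0928  0.0605]
```

View pics/scene0_c290.png

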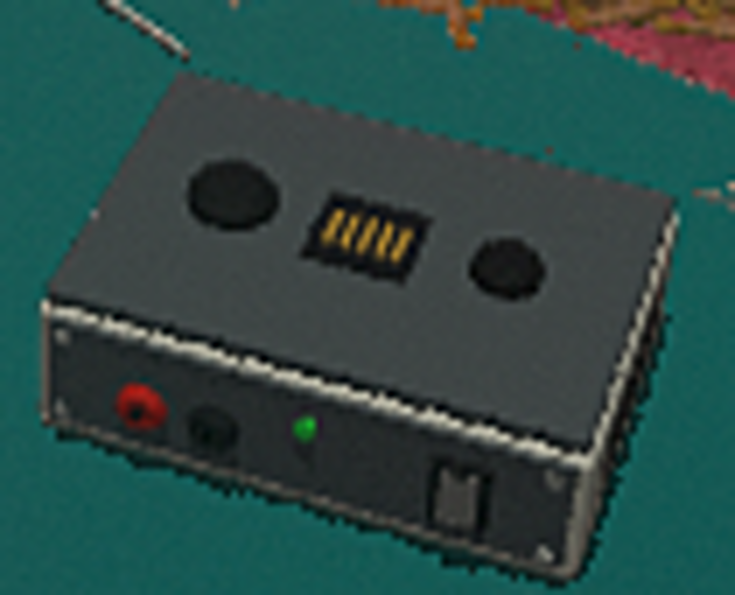

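Run:
```python
from h import *
for n,boxes in (("scene0",[(312,244,334,260),(353,256,373,270)]),("side0",[(256,238,276,254),(270,256,290,272)])):
  z=load(n);g=cv2.cvtColor(z['p'],cv2.COLOR_RGB2GRAY).astype(float);c=[]
  for x0,y0,x1,y1 in boxes:
    s=g[y0:y1,x0:x1];bg=np.median(s);w=np.clip((bg-s)/(bg-s.min()),0,1);w[w<.35]=0
    v,u=np.mgrid[y0:y1,x0:x1];uv=((u*w).sum()/w.sum(),(v*w).sum()/w.sum());c.append(ray(z,[uv],.0605)[0]);print(n,np.round(uv,1),np.round(c[-1],4),round(bg),s.min())
  d=c[0]-c[1];print(" mid",np.round((c[0]+c[1])/2,4),"dist",np.linalg.norm(d),"yaw",np.degrees(np.arctan2(d[1],d[0]))-90)
```

```text
scene0 [322.8 252.7] [ 0.5678 -0.0913  0.0605] 67 10.0
scene0 [362.  263.2] [ 0.5803 -0.1696  0.0605] 67 8.0
 mid [ 0.5741 -0.1304  0.0605] dist 0.07932412783749603 yaw 9.047222527334398
side0 [265.7 246.8] [ 0.5722 -0.0952  0.0605] 115 30.0
side0 [278.1 263.9] [ 0.5836 -0.1657  0.0605] 115 31.0
 mid [ 0.5779 -0.1304  0.0605] dist 0.07142447761357683 yaw 9.187043640119711
```

Run:
```python
from h import *
z=load("wrist31");P=pts(z).reshape(-1,3)
m=(P[:,2]>.176)&(P[:,2]<.192)
q=P[m];rc=cv2.minAreaRect((q[:,:2]*1000).astype(np.float32));print(len(q),rc,np.median(q[:,2]))
goto([.5762,-.1318,.155],Mu(9.2))
```

```text
37012 ((521.37646484375, 236.23666381835938), (106.77873992919922, 100.52523803710938), 2.4967098236083984) 0.18171972990352664
t 28.53 shift [-0.3368, 0.1039, -0.031] turn [-0.0062, 0.003, -0.341] deg 19.5
```

Call:
servo_tool --targets '[[[0,0,-0.02],[0,0,0]],[[-0.02,0.006,-0.031],[0,0,-0.02]],[[-0.045,0.014,-0.031],[0,0,-0.045]],[[-0.075,0.023,-0.031],[0,0,-0.075]],[[-0.105,0.032,-0.031],[0,0,-0.105]],[[-0.135,0.042,-0.031],[0,0,-0.135]],[[-0.165,0.051,-0.031],[0,0,-0.165]],[[-0.195,0.06,-0.031],[0,0,-0.195]]]'

```text
time_s: 29.2
eef_pos: [0.5588, 0.0146, 0.1547]
tool_rot: [0.701, 0.713, -0.002, -0.001]
contact_force: [0.4, -0.2, -8.8]
gripper_width: 0.0514
```

Run:
```python
from h import *
p,r,s=tool();print(p,np.round(s['contact_force'],1),s['gripper_width'],np.round(s['joints'],2))
goto([.5762,-.1318,.155],Mu(9.2))
```

```text
[0.55881023 0.01461141 0.15473161] [ 0.4 -0.2 -8.8] 0.0513596422811479 [-0.68  0.47  0.89  1.59 -0.38  1.27  0.29]
t 29.2 shift [-0.1467, 0.015, -0.0002] turn [-0.0055, 0.0009, -0.1446] deg 8.3
```

Call:
servo_tool --targets '[[[-0.03,0.003,0],[0,0,-0.03]],[[-0.06,0.006,0],[0,0,-0.06]],[[-0.09,0.009,0],[0,0,-0.09]],[[-0.115,0.012,0],[0,0,-0.12]],[[-0.133,0.014,0],[0,0,-0.14]],[[-0.142,0.015,0],[0,0,-0.146]],[[-0.142,0.015,0],[0,0,-0.146]],[[-0.142,0.015,0],[0,0,-0.146]]]'

```text
time_s: 29.87
eef_pos: [0.5768, -0.1246, 0.1557]
tool_rot: [0.648, 0.761, -0.001, -0.002]
contact_force: [-0.4, 2.0, -9.0]
gripper_width: 0.0511
```

Call:
servo_tool --targets '[[[0,0,0],[0,0,0]],[[0,0,0],[0,0,0]]]'

```text
time_s: 30.03
eef_pos: [0.5778, -0.1226, 0.1564]
tool_rot: [0.647, 0.763, -0.0, -0.001]
contact_force: [-0.2, -0.5, -9.8]
gripper_width: 0.0514
```

Run:
```python
from h import *
p,r,s=tool();print(p,np.round(s['contact_force'],1),s['gripper_width'],np.round(s['joints'],2))
goto([.5762,-.1318,.155],Mu(9.2))
z=snap("scene","32");z=snap("side","32");z=snap("wrist","32")
crop("scene32",280,160,400,310,4);crop("side32",210,150,340,300,4)
```

```text
[ 0.57781918 -0.12258283  0.15637359] [-0.2 -0.5 -9.8] 0.051353774883277886 [-0.38  0.53  0.85  1.49 -0.4   1.3   0.67]
t 30.03 shift [-0.0088, -0.0031, 0.0014] turn [-0.002, -0.0015, 0.0039] deg 0.3
```

View pics/scene32_c280.png

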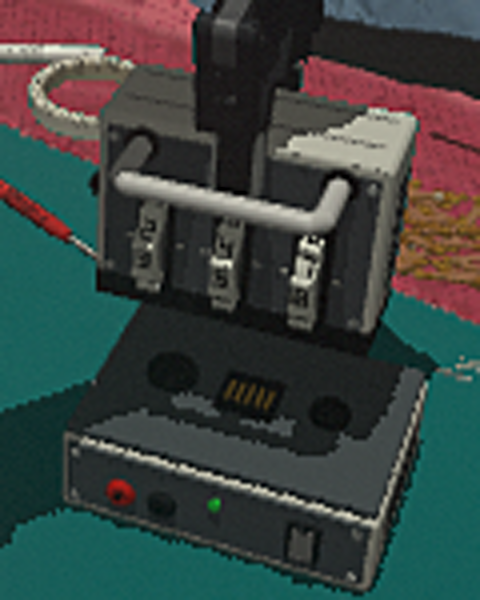

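View pics/side32_c210.png

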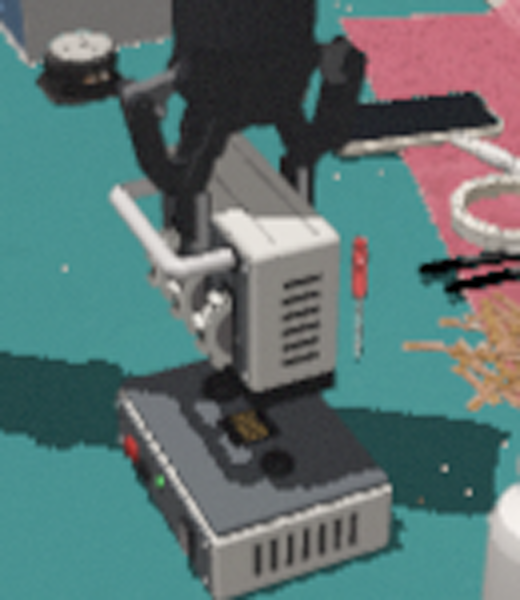

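View pics/wrist32.png

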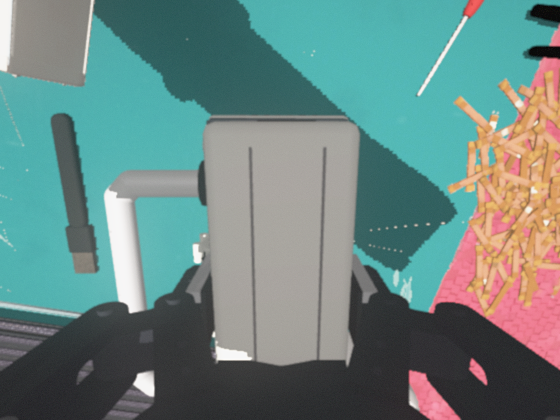

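Run:
```python
from h import *
for n in("scene32","side32"):
    z=load(n);P=pts(z).reshape(-1,3);c=z['p'].reshape(-1,3).astype(int)
    m=(P[:,0]>.5)&(P[:,0]<.65)&(P[:,1]>-.23)&(P[:,1]<-.03)&(P[:,2]>.19)&(P[:,2]<.24)&(c.sum(1)>150)
    print(n,m.sum(),np.percentile(P[m,2],[5,50,95]))
    zt=np.percentile(P[m,2],60)
    for lo in (.203,.206,.209):
        q=P[m&(P[:,2]>lo)]
        if len(q)>20:
            rc=cv2.minAreaRect((q[:,:2]*1000).astype(np.float32));print(lo,len(q),np.round(rc[0],1),np.round(rc[1],1),round(rc[2],1),np.round(np.median(q[:,2]),4))
p,r,s=tool();print(p)
```

```text
scene32 1574 [0.20065902 0.21352315 0.21590609]
0.203 1427 [ 561.6 -123.6] [ 98.7 131.6] 9.7 0.2141
0.206 1273 [ 561.6 -123.6] [ 98.7 131.6] 9.8 0.2144
0.209 989 [ 563.4 -123.4] [ 95.5 131.6] 8.8 0.2148
side32 1198 [0.19506991 0.21392493 0.21987341]
0.203 997 [ 576.8 -128. ] [122.5 128. ] 8.6 0.2146
0.206 908 [ 577.  -127.9] [121.7 128.7] 9.7 0.2147
0.209 742 [ 577.5 -127.4] [120.8 127. ] 8.3 0.2151
[ 0.5777962  -0.12422054  0.15698209]
```

Run:
```python
from h import *
for n in("scene32","side32"):
    z=load(n);P=pts(z).reshape(-1,3);c=z['p'].reshape(-1,3).astype(int)
    for th in (120,180,240):
        m=(P[:,0]>.5)&(P[:,0]<.65)&(P[:,1]>-.23)&(P[:,1]<-.03)&(P[:,2]>.2115)&(P[:,2]<.2185)&(c.sum(1)>th)
        im=m.reshape(420,560).astype(np.uint8);k,lab,st,ce=cv2.connectedComponentsWithStats(im)
        keep=np.isin(lab.reshape(-1),[i for i in range(1,k) if st[i,4]>40]);q=P[keep]
        rc=cv2.minAreaRect((q[:,:2]*1000).astype(np.float32));print(n,th,len(q),np.round(rc[0],1),np.round(rc[1],1),round(rc[2],1),np.round(np.median(q[:,2]),4),[st[i].tolist() for i in range(1,k) if st[i,4]>40])
```

```text
scene32 120 897 [ 574.7 -121.2] [ 57.8 132. ] 11.0 0.2149 [[305, 176, 29, 21, 322], [343, 182, 42, 22, 575]]
scene32 180 838 [ 575.4 -121. ] [ 55.7 132.1] 11.3 0.2149 [[305, 176, 29, 21, 302], [347, 182, 38, 22, 536]]
scene32 240 402 [ 577.2 -122.4] [ 53.5 128.6] 10.9 0.2145 [[306, 187, 26, 8, 56], [347, 187, 38, 17, 346]]
side32 120 608 [ 580.1 -129.7] [ 66.1 125.9] 16.3 0.2151 [[258, 184, 37, 32, 608]]
side32 180 600 [ 581.2 -128. ] [ 63.8 126.4] 12.5 0.2151 [[259, 184, 36, 32, 600]]
side32 240 597 [ 581.3 -129.5] [ 63.6 125.8] 16.7 0.2151 [[259, 184, 36, 32, 597]]
```

Run:
```python
from h import *
goto([.576,-.132,.120],Mu(9.15))
```

```text
t 30.18 shift [-0.0074, -0.003, 0.037] turn [-0.0015, 0.0003, 0.0034] deg 0.2
```

Call:
servo_tool --targets '[[[-0.004,-0.0015,0.008],[0,0,0.003]],[[-0.0075,-0.003,0.018],[0,0,0.003]],[[-0.0075,-0.003,0.028],[0,0,0.003]],[[-0.0075,-0.003,0.036],[0,0,0.003]],[[-0.0075,-0.003,0.037],[0,0,0.003]],[[-0.0075,-0.003,0.037],[0,0,0.003]],[[-0.0075,-0.003,0.037],[0,0,0.003]]]'

```text
time_s: 30.77
eef_pos: [0.576, -0.1338, 0.12]
tool_rot: [0.649, 0.761, -0.001, 0.0]
contact_force: [-0.4, 0.9, -9.3]
gripper_width: 0.051
```

Run:
```python
from h import *
z=snap("scene","33");z=snap("side","33")
p,r,s=tool();print(p,np.round(s['contact_force'],1))
goto([.576,-.132,.120],Mu(9.15))
crop("scene33",280,170,400,310,4);crop("side33",210,150,340,300,4)
```

```text
[ 0.57645069 -0.13407561  0.12072427] [-0.3  0.2 -9.4]
t 30.87 shift [0.0021, -0.0001, 0.0007] turn [-0.0, 0.0017, -0.0019] deg 0.1
```

View pics/scene33_c280.png

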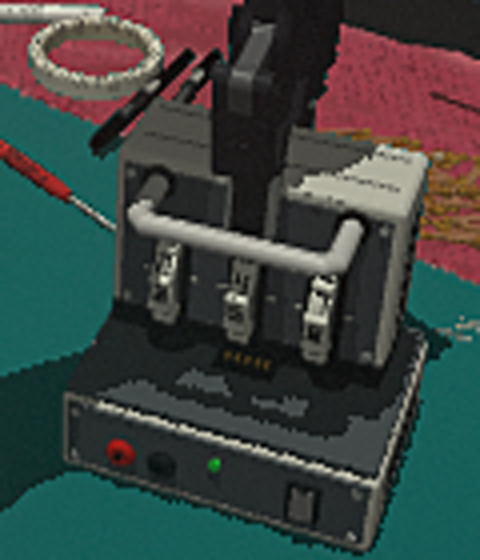

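View pics/side33_c210.png

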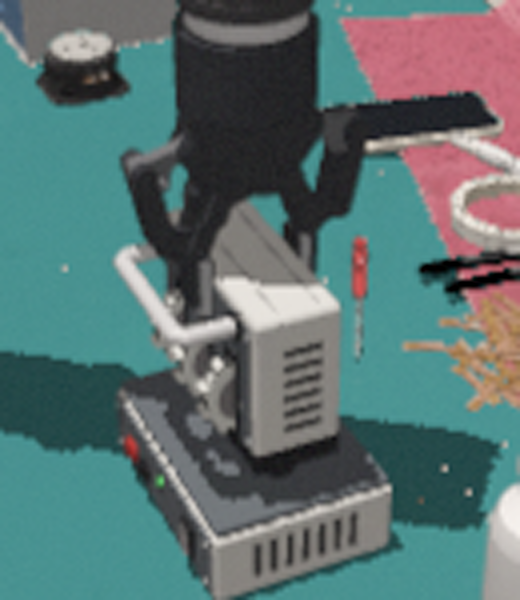

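Run:
```python
from h import *
for n in("scene33","side33"):
    z=load(n);P=pts(z).reshape(-1,3);c=z['p'].reshape(-1,3).astype(int)
    m=(P[:,0]>.5)&(P[:,0]<.65)&(P[:,1]>-.24)&(P[:,1]<-.03)&(P[:,2]>.1755)&(P[:,2]<.183)&(c.sum(1)>150)
    im=m.reshape(420,560).astype(np.uint8);k,lab,st,ce=cv2.connectedComponentsWithStats(im)
    keep=np.isin(lab.reshape(-1),[i for i in range(1,k) if st[i,4]>40]);q=P[keep]
    # along unit axes with yaw 9.15
    M=Mu(9.15);a=q@M[:,1];b=q@M[:,0]
    print(n,len(q),"depth range",np.percentile(a,[.5,99.5]),"mid",np.percentile(a,[.5,99.5]).mean(),"y range",np.percentile(b,[.5,99.5]),np.percentile(b,[.5,99.5]).mean(),np.median(q[:,2]))
    P0=pts(load(n[:-2]+"0")).reshape(-1,3)
    m=(P0[:,0]>.45)&(P0[:,0]<.72)&(P0[:,1]>-.25)&(P0[:,1]<-.02)&(P0[:,2]>.053)&(P0[:,2]<.0595);q=P0[m];a=q@M[:,1];b=q@M[:,0]
    print("  base","depth",np.percentile(a,[.3,99.7]),np.percentile(a,[.3,99.7]).mean(),"y",np.percentile(b,[.3,99.7]),np.percentile(b,[.3,99.7]).mean())
p,r,s=tool();print("TCP",p@M[:,1],p@M[:,0], "lugs scene mid",np.array([.5741,-.1304,0])@M[:,1],np.array([.5741,-.1304,0])@M[:,0])
```

```text
scene33 879 depth range [0.51699486 0.57410436] mid 0.5455496087738495 y range [-0.28680518 -0.15738412] -0.22209465272906748 0.17857938058296685
  base depth [0.49374447 0.60240047] 0.5480724676009752 y [-0.29493018 -0.14451881] -0.21972449659540888
side33 625 depth range [0.51705743 0.58111857] mid 0.5490879984411233 y range [-0.29060472 -0.17384756] -0.23222613947327234 0.17891737320949244
  base depth [0.49593258 0.60313295] 0.5495327667515709 y [-0.29833685 -0.14597163] -0.22215424105472598
TCP 0.5477949307085952 -0.22403656130272834 lugs scene mid 0.5460586466182572 -0.22003391659795854
```

Run:
```python
from h import *
M=Mu(9.15)
for n in("scene33","side33"):
    z=load(n);P=pts(z).reshape(-1,3);c=z['p'].reshape(-1,3).astype(int)
    m=(P[:,0]>.5)&(P[:,0]<.65)&(P[:,1]>-.24)&(P[:,1]<-.03)&(P[:,2]>.1755)&(P[:,2]<.183)
    q=P[m];a=q@M[:,1];b=q@M[:,0]
    for lo,hi in((-.295,-.262),(-.185,-.15)):
        k=(b>lo)&(b<hi)
        if k.sum()>20: print(n,lo,k.sum(),np.percentile(a[k],[1,5,50,95,99]))
```

```text
scene33 -0.295 251 [0.52083971 0.52326762 0.54392137 0.56816217 0.57087396]
scene33 -0.185 237 [0.52202925 0.52357272 0.54395884 0.56904811 0.57222924]
side33 -0.295 211 [0.52358472 0.52556124 0.54798693 0.57070551 0.57444612]
side33 -0.185 28 [0.5262062  0.52711012 0.5621554  0.57279139 0.57324901]
```

Call:
servo_tool --targets '[[[0.0022,0.0005,0],[0,0,-0.002]],[[0.0022,0.0005,0.003],[0,0,-0.002]],[[0.0022,0.0005,0.006],[0,0,-0.002]],[[0.0022,0.0005,0.009],[0,0,-0.002]],[[0.0022,0.0005,0.012],[0,0,-0.002]],[[0.0022,0.0005,0.015],[0,0,-0.002]],[[0.0022,0.0005,0.0165],[0,0,-0.002]],[[0.0022,0.0005,0.0165],[0,0,-0.002]]]'

```text
time_s: 31.53
eef_pos: [0.5754, -0.1315, 0.1029]
tool_rot: [0.649, 0.761, -0.001, -0.001]
contact_force: [-0.7, -0.3, -9.8]
gripper_width: 0.0514
```

Run:
```python
from h import *
M=Mu(9.15)
p,r,s=tool();print(p,np.round(s['contact_force'],1),p@M[:,1],p@M[:,0])
```

```text
[ 0.57543592 -0.13151521  0.10290744] [-0.7 -0.3 -9.8] 0.5472002287433176 -0.22134737576244962
```

No contact force although the foot is already about 3 mm below the lug tops, so the lugs are entering the recesses. Lowering to the seat.

Call:
servo_tool --targets '[[[0,0,0.002],[0,0,0]],[[0,0,0.004],[0,0,0]],[[0,0,0.006],[0,0,0]],[[0,0,0.006],[0,0,0]],[[0,0,0.006],[0,0,0]]]'

```text
time_s: 31.95
eef_pos: [0.576, -0.1317, 0.0976]
tool_rot: [0.648, 0.761, -0.001, 0.0]
contact_force: [-0.0, 0.4, -9.0]
gripper_width: 0.0513
```

Run:
```python
from h import *
p,r,s=tool();print(p,np.round(s['contact_force'],1),np.round(s['torque'],2))
z=snap("scene","34");z=snap("side","34")
P=pts(load("side34"));crop("scene34",280,170,400,310,4);crop("side34",210,150,340,300,4)
for n in ("scene34","side34"):
    P=pts(load(n)).reshape(-1,3);M=Mu(9.15);a=P@M[:,1];b=P@M[:,0]
    k=(b>-.29)&(b<-.262)&(a>.527)&(a<.567)&(P[:,2]>.13)&(P[:,2]<.19);print(n,k.sum(),np.percentile(P[k,2],[50,75,90]))
```

```text
[ 0.57598439 -0.13169071  0.09760642] [-0.   0.4 -9. ] [-0.03 -0.07 -0.03]
scene34 212 [0.15594429 0.15658659 0.15707655]
side34 291 [0.15250973 0.15599445 0.15700056]
```

View pics/side34_c210.png

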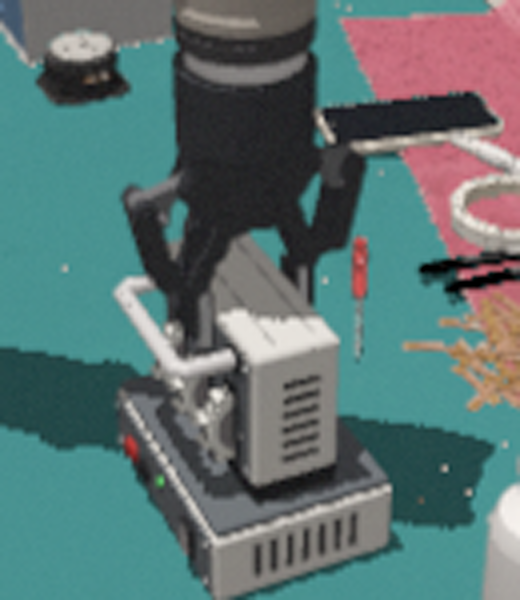

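View pics/scene34_c280.png

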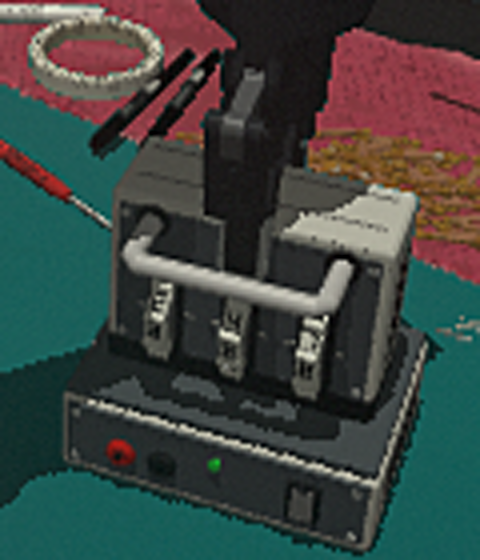

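Call:
servo_tool --targets '[[[0,0,0.001],[0,0,0]],[[0,0,0.002],[0,0,0]],[[0,0,0.003],[0,0,0]],[[0,0,0.003],[0,0,0]]]'

```text
time_s: 32.38
eef_pos: [0.5759, -0.1317, 0.0975]
tool_rot: [0.648, 0.761, -0.0, -0.0]
contact_force: [-5.0, 3.5, 7.7]
gripper_width: 0.0511
```

Run:
```python
from h import *
p,r,s=tool();print(p,np.round(s['contact_force'],1),np.round(s['torque'],2))
```

```text
[ 0.57591311 -0.13167994  0.09746684] [-5.   3.5  7.7] [ 0.47  1.33 -0.07]
```

Seated: pressing another 3 mm only built force (7.7 N) and z did not change. Releasing and lifting off.

Call:
servo_tool --targets '[[[0,0,-0.003],[0,0,0]],[[0,0,-0.003],[0,0,0]],[[0,0,-0.003],[0,0,0]],[[0,0,-0.003],[0,0,0]],[[0,0,-0.003],[0,0,0]]]' --gripper 0.066

```text
time_s: 32.8
eef_pos: [0.5764, -0.1319, 0.0979]
tool_rot: [0.648, 0.761, -0.001, 0.001]
contact_force: [0.0, -0.1, 0.4]
gripper_width: 0.0657
```

Run:
```python
from h import *
p,r,s=tool();print(p,np.round(s['contact_force'],1),np.round(s['torque'],2),s['gripper_width'])
z=snap("wrist","35");z=snap("side","35");crop("side35",210,150,340,300,4)
```

```text
[ 0.57640619 -0.13189455  0.09786126] [ 0.  -0.1  0.4] [ 0.04  0.01 -0.04] 0.06570192723600754
```

View pics/wrist35.png

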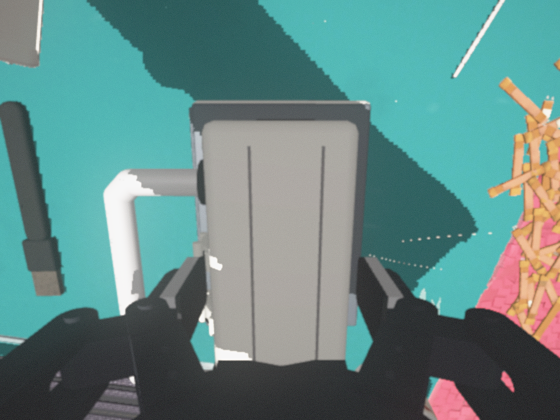

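Call:
servo_tool --targets '[[[0,0,-0.01],[0,0,0]],[[0,0,-0.025],[0,0,0]],[[0,0,-0.045],[0,0,0]],[[0,0,-0.07],[0,0,0]],[[0,0,-0.1],[0,0,0]],[[0,0,-0.12],[0,0,0]],[[0,0,-0.12],[0,0,0]],[[0,0,-0.12],[0,0,0]]]'

```text
time_s: 33.57
eef_pos: [0.5769, -0.1322, 0.2196]
tool_rot: [0.649, 0.761, -0.0, 0.002]
contact_force: [0.1, 0.2, -0.8]
gripper_width: 0.066
```

Run:
```python
from h import *
p,r,s=tool();print(p,np.round(s['contact_force'],1),np.round(s['joints'],2))
z=snap("wrist","36");z=snap("scene","36");z=snap("side","36")
crop("scene36",290,180,395,300,6);crop("side36",210,150,340,300,4)
M=Mu(9.15)
for n in ("scene36","side36","wrist36"):
    P=pts(load(n)).reshape(-1,3)
    m=(P[:,2]>.152)&(P[:,2]<.16)&(P[:,0]>.5)&(P[:,0]<.65)&(P[:,1]>-.22)&(P[:,1]<-.04)
    q=P[m];rc=cv2.minAreaRect((q[:,:2]*1000).astype(np.float32));print(n,len(q),np.round(rc[0],1),np.round(rc[1],1),round(rc[2],1),np.median(q[:,2]))
    u,s_,v=np.linalg.svd(q-q.mean(0),full_matrices=False);print("   normal",np.round(v[2],3))
P=pts(load("wrist36")).reshape(-1,3);m=(P[:,2]>.053)&(P[:,2]<.0595)&(P[:,0]>.48)&(P[:,0]<.67)&(P[:,1]>-.24)&(P[:,1]<-.03)
q=P[m];rc=cv2.minAreaRect((q[:,:2]*1000).astype(np.float32));print("base wrist",len(q),rc)
```

```text
[ 0.57694753 -0.13224705  0.21957013] [ 0.1  0.2 -0.8] [-0.37  0.49  0.87  1.39 -0.37  1.43  0.65]
scene36 1256 [ 575.2 -129.8] [ 56.  131.1] 8.1 0.1560519830183581
   normal [-0.028 -0.006  1.   ]
side36 787 [ 576.7 -133.1] [ 54.  133.6] 9.3 0.15586579351324228
   normal [ 0.015  0.004 -1.   ]
wrist36 12553 [ 575.5 -132. ] [ 54.7 131.3] 9.0 0.1556325235398739
   normal [-0.002  0.001  1.   ]
base wrist 5022 ((577.3070068359375, -132.0366973876953), (108.07400512695312, 151.86190795898438), 9.029194831848145)
```

View pics/scene36_c290.png

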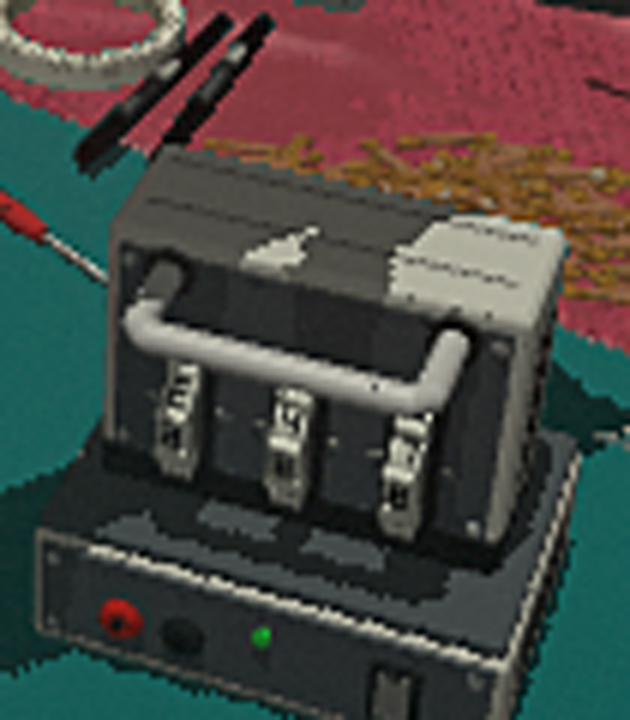

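View pics/side36_c210.png

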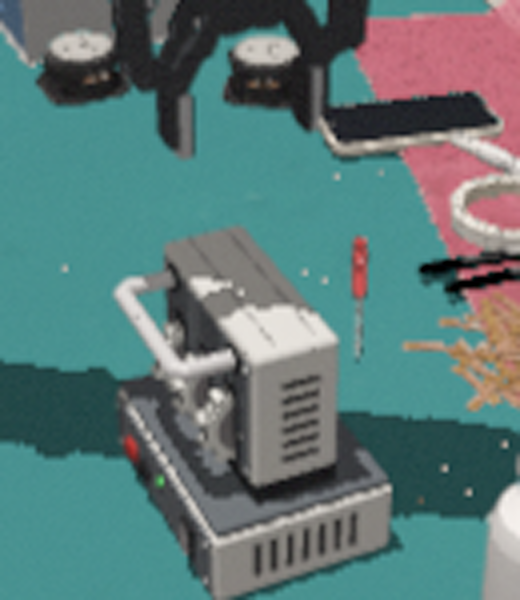

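View pics/wrist36.png

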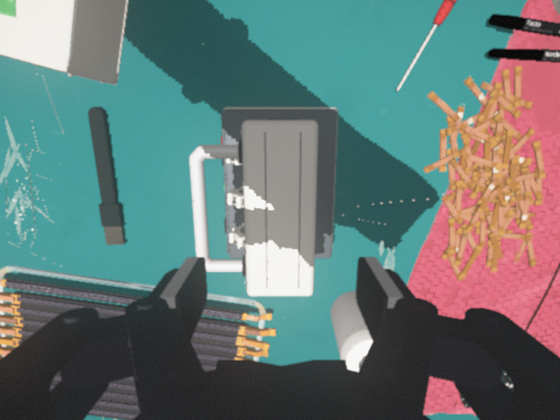

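Run:
```python
import cv2
im=cv2.imread("pics/scene36.png")[236:276,310:368]
im=cv2.resize(im,None,fx=12,fy=12,interpolation=cv2.INTER_CUBIC)
im=cv2.convertScaleAbs(im,alpha=1.3,beta=0)
cv2.imwrite("pics/scene36_w.png",im)
```

```text
(no output)
```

View pics/scene36_w.png

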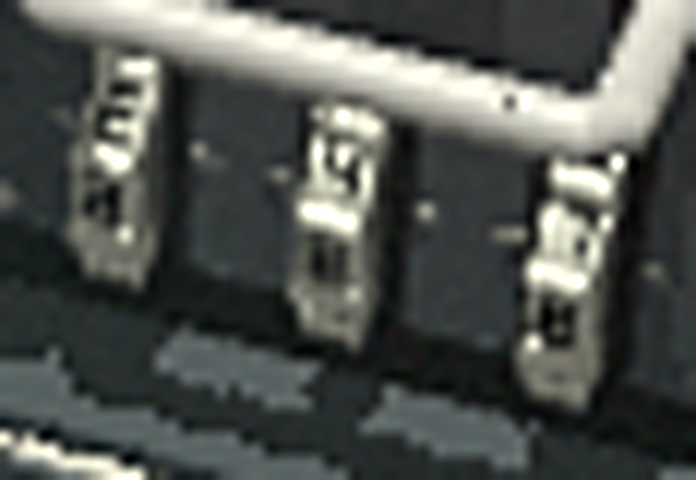

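Run:
```python
from h import *
z=load("scene36");M=Mu(9.1);ux=M[:,1];uy=M[:,0];c=np.array([.5745,-.1302,.0])
for w,y in(("L",.036),("M",0),("R",-.036)):
    for al in(36,0,-36):
        a=np.radians(al);P=c+uy*y-ux*(.020+.0235*np.cos(a))+np.array([0,0,.0956+.0235*np.sin(a)])
        uv=proj(z,P);print(w,al,np.round((uv-[310,236])*12))
    P=c+uy*(y+.0117)-ux*.026+np.array([0,0,.0956]);print("  index mark",np.round((proj(z,P)-[310,236])*12))
```

```text
L 36 [107. 111.]
L 0 [ 94. 198.]
L -36 [100. 248.]
  index mark [ 61. 113.]
M 36 [333. 170.]
M 0 [318. 257.]
M -36 [321. 308.]
  index mark [280. 170.]
R 36 [566. 230.]
R 0 [550. 319.]
R -36 [549. 370.]
  index mark [505. 229.]
```

The unit is seated, with top at z ≈ 0.156, level, and centred within about 2 mm of the base. The digits on the front are ambiguous in this view, so I'll take a closer look with the wrist camera from the robot side.

Run:
```python
from h import *
M=Rtilt(np.radians(28),np.radians(9))
cam=np.array([.36,-.165,.28]);tcp=cam-M@[.065,0,-.169]
print(tcp,"tips",tcp+M@[0,0,-.04])
goto(tcp,M)
goto(tcp+[0,0,.1],M)
print(R.from_matrix(Mu(9.15)).as_quat())
```

```text
[ 0.49504889 -0.14361036  0.16129751] tips [ 0.47650122 -0.14654802  0.19661541]
t 33.72 shift [0.0003, -0.081, 0.0554] turn [-0.3852, -0.3863, -1.5337] deg 93.3
t 33.72 shift [0.0003, -0.0814, -0.0446] turn [-0.3852, -0.3863, -1.5337] deg 93.3
[0.64845212 0.76125544 0.         0.        ]
```

Call:
servo_tool --targets '[[[0,-0.01,-0.01],[-0.03,-0.03,-0.12]],[[0,-0.02,-0.02],[-0.06,-0.06,-0.235]],[[0,-0.03,-0.03],[-0.09,-0.09,-0.35]],[[0,-0.045,-0.04],[-0.118,-0.118,-0.47]],[[0,-0.06,-0.045],[-0.148,-0.148,-0.588]],[[0,-0.07,-0.045],[-0.177,-0.178,-0.705]],[[0,-0.08,-0.045],[-0.207,-0.207,-0.82]],[[0,-0.08,-0.045],[-0.236,-0.237,-0.94]]]'

```text
time_s: 34.38
eef_pos: [0.4945, -0.1439, 0.2612]
tool_rot: [0.224, 0.961, 0.012, 0.158]
contact_force: [-0.3, -0.5, -0.0]
gripper_width: 0.0656
```

Call:
servo_tool --targets '[[[0,0,0],[-0.03,-0.03,-0.12]],[[0,0,0],[-0.06,-0.06,-0.235]],[[0,0,0],[-0.09,-0.09,-0.35]],[[0,0,0],[-0.118,-0.118,-0.47]],[[0,0,0],[-0.149,-0.149,-0.594]],[[0,0,0],[-0.149,-0.149,-0.594]],[[0,0,0],[-0.149,-0.149,-0.594]]]'

```text
time_s: 34.97
eef_pos: [0.4962, -0.1441, 0.2617]
tool_rot: [-0.074, 0.968, 0.019, 0.241]
contact_force: [-0.3, 0.0, -0.3]
gripper_width: 0.066
```

Run:
```python
from h import *
M=Rtilt(np.radians(28),np.radians(9))
p,r,s=tool();print(p,np.round(s['joints'],2),np.round(s['contact_force'],1))
goto([.495,-.1436,.165],M)
snap("wrist","37")
```

```text
[ 0.49616029 -0.14414792  0.26167438] [-0.67 -0.25  0.95  1.96 -0.02  0.88  2.04] [-0.3  0.  -0.3]
t 34.97 shift [0.0463, 0.0006, 0.0849] turn [-0.0009, -0.0006, -0.0052] deg 0.3
```

View pics/wrist37.png

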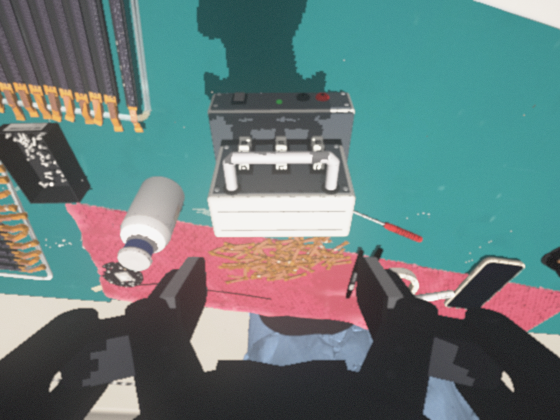

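Call:
servo_tool --targets '[[[0.01,0,0.02],[0,0,0]],[[0.022,0,0.04],[0,0,0]],[[0.033,0,0.06],[0,0,0]],[[0.044,0,0.08],[0,0,0]],[[0.055,0,0.1],[0,0,0]],[[0.055,0,0.1],[0,0,0]],[[0.055,0,0.1],[0,0,0]]]'

```text
time_s: 35.6
eef_pos: [0.4949, -0.144, 0.1472]
tool_rot: [-0.075, 0.968, 0.018, 0.239]
contact_force: [1.1, -1.3, -0.2]
gripper_width: 0.0663
```

Run:
```python
from h import *
p,r,s=tool();print(p,np.round(s['joints'],2),np.round(s['contact_force'],1))
snap("wrist","38")
im=cv2.imread("pics/wrist38.png")[60:260,190:380];cv2.imwrite("pics/wrist38_r.png",cv2.resize(cv2.rotate(im,cv2.ROTATE_180),None,fx=3,fy=3,interpolation=cv2.INTER_CUBIC))
```

```text
[ 0.49485723 -0.14399842  0.14724608] [-0.84 -0.05  1.29  2.16 -0.39  0.62  2.46] [ 1.1 -1.3 -0.2]
```

View pics/wrist38_r.png

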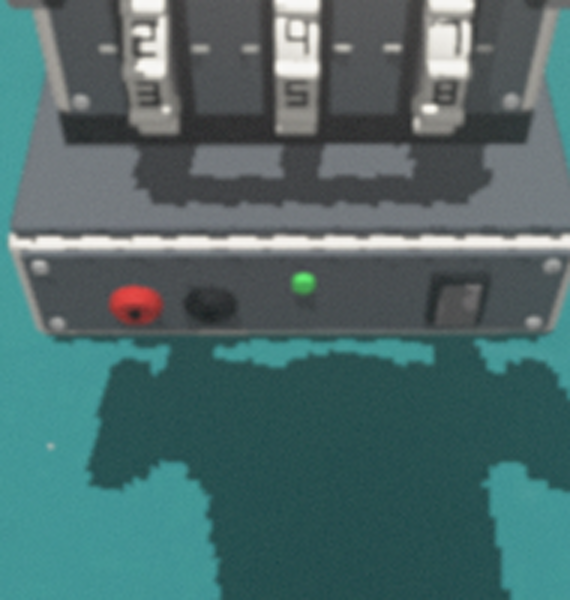

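Run:
```python
from h import *
z=load("wrist38");M=Mu(9.1);ux=M[:,1];uy=M[:,0];c=np.array([.576,-.132,.0])
for w,y in(("L",.036),("M",0),("R",-.036)):
    o=[]
    for al in(36,0,-36):
        a=np.radians(al);P=c+uy*y-ux*(.020+.0235*np.cos(a))+np.array([0,0,.0956+.0235*np.sin(a)])
        uv=proj(z,P);o.append(np.round([(380-uv[0])*3,(260-uv[1])*3]).tolist())
    print(w,o)
```

```text
L [[143.0, 38.0], [148.0, 93.0], [155.0, 120.0]]
M [[298.0, 37.0], [298.0, 93.0], [297.0, 120.0]]
R [[452.0, 37.0], [447.0, 93.0], [439.0, 119.0]]
```

Call:
servo_tool --targets '[[[-0.011,0,-0.02],[0,0,0]],[[-0.022,0,-0.04],[0,0,0]],[[-0.033,0,-0.06],[0,0,0]],[[-0.044,0,-0.08],[0,0,0]],[[-0.044,0,-0.08],[0,0,0]],[[-0.044,0,-0.08],[0,0,0]]]'

```text
time_s: 36.15
eef_pos: [0.499, -0.1455, 0.2441]
tool_rot: [-0.075, 0.966, 0.018, 0.245]
contact_force: [-0.4, -0.1, -0.1]
gripper_width: 0.0658
```

The digits facing straight out (expected row 93) are 3, 5 and 8. The ones at row 38 are 2, 4 and 7, so the setting is confirmed. Checking that the bystanders haven't moved, then handing in.

Run:
```python
from h import *
from rig import arm
z=snap("side","39");z0=load("side0")
for nm,b in(("bottle",(325,255,368,320)),("driver",(290,203,306,245))):
    x0,y0,x1,y1=b;print(nm,np.abs(z['p'][y0:y1,x0:x1].astype(int)-z0['p'][y0:y1,x0:x1]).mean())
p,r,s=tool();print(p,np.round(s['contact_force'],1),np.abs(s['joint_velocities']).max(),s['time_s'])
arm.job_done()
```

```text
bottle 5.3890280262373285
driver 8.61111111111111
[ 0.49765996 -0.14491912  0.24202881] [-0.4  1.1  0.3] 0.047252703691476924 36.2
the job is handed in; nothing more can be done
```

The job is handed in at 36.2 s. The address unit is set to 3-5-8 and stacked on the base, front the same way as the base's, with the gripper clear of it.

**What I did:** I set the wheels by pinching their flanks. The middle wheel had started half-way between 6 and 7. I then tipped the unit up by the bar and let go. Its top was at 99.9 mm and its tilt about 0.2°. I took it again from above across its depth and lowered it onto the lugs.

**Last checks:**
- **Seat:** the top face is at z = 0.1556–0.1561, against 0.156 expected. Pressing a further 3 mm only built up force, so it is bottomed on the lid.
- **Position:** its centre is within about 2 mm of the base's. Yaw is 9.0° for both in the wrist view.
- **Level:** the wrist view shows the top within 0.15° of level. The side view reads about 0.9° and the scene view about 1.6°, both noisier.
- **Wheels:** a close wrist view shows 3, 5 and 8 facing straight out. The scene view alone was too coarse to decide.

**What disagreed or was weaker:**
- The fingertips stand about 30–40 mm behind the reported TCP, not 11 mm ahead of it. I worked from the measured tips.
- The unit was dragged a few millimetres, up to about 7, while the wheels were turned.
- The scene and side cameras differ by 1–3 mm on positions.
- I never went near the bottle or the driver. Before handing in I checked them only by comparing side-camera images, which showed small differences (5 and 9 grey levels) with a shadow nearby; I did not measure their positions again.

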